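Empty a tester's battery bays for storage

TASK

The portable tester in the holder is going into storage. Wind the handwheel until the tester is gripped snugly between the jaws, slide the thumb latch sideways so that the battery cover springs open, and put every battery block that is still inside (some bays may be empty) in the steel tray; then press the cover shut until it latches, and last wind the jaw fully back open so that the tester lies free on the holder, ready to be lifted out. Leave the other things on the bench alone.

Things in the scene. Friction and masses are not known exactly. Their poses are not given: they have to be found in the camera images.
- vise: screw-wound repair holder fixed to the bench, aluminium, clamping along its own x. Origin: on the bench under the clamping space; +x points away from the robot, z up. Bed 175 mm (x) by 110 mm (y), its top 20 mm above the bench. The handwheel is on the -x end, facing the robot, its axis along x at 55 mm height. A nut bracket 14 by 56 mm, 70 mm high, stands at x = -91 mm.
- stop_jaw: the fixed jaw, 110 mm wide (y), top 56 mm above the bench; its gripping face is at x = +50 mm in the holder's frame. Body origin coincides with the holder's.
- stop_face (a point): centre of the fixed jaw's gripping face, 38 mm above the bench.
- jaw: the moving jaw, 110 mm wide (y) and 16 mm thick, top 56 mm above the bench; it runs along the holder's x, carried by the screw, and carries the handwheel along with it. Its origin coincides with the holder's when fully open and moves with it.
- jaw_face (a point): centre of the moving jaw's gripping face, 38 mm above the bench; at x = -66 mm in the holder's frame when fully open.
- wheel (a joint): turning of the handwheel (black disc 56 mm across, 10 mm thick) in rad, 0 with the jaw fully open, 25 at the other end of its travel, growing as the jaw closes (clockwise, seen from the robot). 8 mm of jaw travel a turn; the wheel moves along x with the jaw. About 3 N at the handle turn it; it stays where left (self-locking). At 0 and every full turn the crank handle is at the top.
- wheel_hub (a point): point on the wheel's axis, in the plane of the middle of the crank handle (55 mm above the bench).
- crank_mid (a point): middle of the crank handle: a free-spinning black grip, 14 mm across and 34 mm long, parallel to the wheel's axis, 22 mm from it, sticking out of the wheel's face towards the robot; its middle is 18 mm from that face. It can be pinched from above and led round the axis without turning the tool.
- tester: portable tester, grey case 90 mm (x) by 246 mm (y) by 48 mm thick, about 0.9 kg, loose, lying face down on the holder's bed. Origin: centre of its underside; axes about as the holder's. Its back (top) has four bays in a row at x = 0, y = -84, -28, +28, +84 mm, each 20 by 50 mm, 11 mm deep. Gripped when its long sides bear squarely on both jaws.
- cover (a joint): angle of the battery cover in rad: 0 shut (about 0.015 when held by the latch), 1.57 fully open, standing up on the side away from the robot. Grey domed cover 50 mm (x) by 230 mm (y), 20 mm high, over the bays; it is sprung to open (about 0.1 N m when shut) and stays open by itself; pressing it right down (about 7 N near its free edge, 40 mm from the hinge) snaps it under the latch.
- cover_hinge (a point): middle of the cover's hinge line, along the tester's y, at x = +34 mm, z = 48 mm in the tester's frame.
- cover_edge (a point): point on the cover's outer top face, mid-length, 8 mm from its free edge (42 mm from the hinge line and 20 mm above it when shut).
- latch (a joint): travel of the thumb latch in m: 0 locked, slides 8 mm along the tester's +y (to the robot's left); the cover is free from about 4 mm on; a spring returns it (1.2 N, rising to 3 N). It snaps back over the cover's lug when the cover is pressed shut.
- latch_tab (a point): middle of the top of the latch's black ribbed thumb tab, 12 mm (x) by 13 mm (y), standing 14.5 mm above the tester's back at x = -34 mm, y = 0 in the tester's frame (locked), on the robot's side of the cover; from it a steel tongue, up to 18 mm high, reaches to the cover's front.
- block1: battery block (9-volt type), a steel-and-black brick 17.5 (own x) by 46.5 (own y) by 26.5 mm (own z), 45 g, origin at its centre. If present it stands on its long narrow side in bay y = -84 mm of the tester, its own x, y, z along the tester's, resting on the bay floor, its top 15.5 mm above the tester's back. None if that bay is empty.
- block2: battery block (9-volt type), a steel-and-black brick 17.5 (own x) by 46.5 (own y) by 26.5 mm (own z), 45 g, origin at its centre. If present it stands on its long narrow side in bay y = -28 mm of the tester, its own x, y, z along the tester's, resting on the bay floor, its top 15.5 mm above the tester's back. None if that bay is empty.
- block3: battery block (9-volt type), a steel-and-black brick 17.5 (own x) by 46.5 (own y) by 26.5 mm (own z), 45 g, origin at its centre. If present it stands on its long narrow side in bay y = +28 mm of the tester, its own x, y, z along the tester's, resting on the bay floor, its top 15.5 mm above the tester's back. None if that bay is empty.
- block4: battery block (9-volt type), a steel-and-black brick 17.5 (own x) by 46.5 (own y) by 26.5 mm (own z), 45 g, origin at its centre. If present it stands on its long narrow side in bay y = +84 mm of the tester, its own x, y, z along the tester's, resting on the bay floor, its top 15.5 mm above the tester's back. None if that bay is empty.
- tray: the collecting tray: loose, shallow, open, undivided sheet-steel tray 134 by 130 mm, walls 3 mm thick and 24 mm high, floor 3 mm thick. Origin: centre of its underside. It stands to the left or right of the holder.
- organiser: bystander: clear plastic parts box with six compartments, 130 by 120 by 30 mm, on the other side of the holder from the tray. Leave alone.
- phone: bystander: phone 147 by 71 by 8 mm lying on the bench. Leave alone.
- screwdriver: bystander: screwdriver lying on the bench. Leave alone.
- flux_bottle: bystander: small bottle, 36 mm across, 70 mm high. Leave alone.
Things that resemble listed ones, but are neither listed nor needed, are in the scene too. Leave any green or turquoise look-alike of the tray alone.

How it is judged (in metres and radians):
On the way, in this order (a step that is already met when the one before it is completed fails the run):
1. the tester is gripped: both jaws press on it with more than 4 N (contact force between tester and jaw above 4 N and contact force between tester and stop_jaw above 4 N), for 0.3 s.
2. the latch has been slid and the cover has sprung open (over 1.2 rad) (value of joint cover above 1.2 rad), for 0.2 s.
3. every battery block lies inside the tray (x of block1 in the frame of tray between -0.064 and 0.064 m and y of block1 in the frame of tray between -0.062 and 0.062 m and z of block1 in the frame of tray between 0 and 0.05 m and x of block2 in the frame of tray between -0.064 and 0.064 m and y of block2 in the frame of tray between -0.062 and 0.062 m and z of block2 in the frame of tray between 0 and 0.05 m and x of block3 in the frame of tray between -0.064 and 0.064 m and y of block3 in the frame of tray between -0.062 and 0.062 m and z of block3 in the frame of tray between 0 and 0.05 m and x of block4 in the frame of tray between -0.064 and 0.064 m and y of block4 in the frame of tray between -0.062 and 0.062 m and z of block4 in the frame of tray between 0 and 0.05 m), for 0.2 s.
4. the cover is shut and held by the latch (value of joint cover below 0.06 rad and value of joint latch below 0.002 m), for 0.2 s.
5. the jaw has been wound back to its open end (wheel under 1.2 rad, 1.5 mm of jaw travel) (value of joint wheel below 1.2 rad), for 0.2 s.
At the end, for the whole second after the job is handed in: Every battery block is at rest inside the tray (centre between its walls, under 50 mm above its underside), the cover is shut (under 0.06 rad), the latch locked (within 2 mm), the wheel within 1.2 rad of fully open, and the tester lies flat on the holder's bed (all of step 3 and all of step 4 and linear speed of each of block1, block2, block3, block4 below 0.02 m/s and value of joint wheel below 1.2 rad and angle between tester's own z axis and vertical below 0.05 rad and z of tester in the frame of vise above 0.015 m and angle between tray's own z axis and vertical below 0.1 rad); the robot touches nothing.
It fails at once if the parts box is moved by more than 40 mm (distance of organiser from where it was at the start of the episode above 0.04 m).
It fails at once if the phone is moved by more than 40 mm (distance of phone from where it was at the start of the episode above 0.04 m).
It fails at once if the screwdriver is moved by more than 40 mm (distance of screwdriver from where it was at the start of the episode above 0.04 m).
It fails at once if the bottle is moved by more than 40 mm (distance of flux_bottle from where it was at the start of the episode above 0.04 m).
Of block1, block2, block3, block4 only 2 to 4 are there at a start; the rules pass over those that are not, and their reading is None.
At some moment in a run one of tray may be knocked a few centimetres aside while the robot is not near it.
Once in a run the grip may slacken for a moment while it holds something.
It also fails if it takes over 210 s, if anything falls off the work surface, if the arm or the gripper's body presses on something with over 40 N, if the wrist force passes 120 N, or if a joint passes its speed limit or range.

ROBOT

A 6-joint arm with a two-finger parallel gripper is mounted at the origin on the work surface. World frame = base frame: x ahead of the robot, y to its left, z up, the work surface at z = 0. Lengths are in mm, angles in rad, forces in N, time in s.
With the tool pointing down it reaches from about 350 to 775 mm from the base axis. Payload 7.3 kg.
Tool frame: the origin (TCP) lies on the centre line of the jaws, within the pads' length; the fingertips stand 22 mm ahead of it and the grasp point (between the pads) lies 3 mm ahead of it; z points along the fingers, y is the direction in which the jaws open and shut (so a half turn about z gives the same grasp; the last joint's range is limited). The gripper opens to 92 mm and grips with 3 to 60 N. Pads are 19 mm wide; open, the fingers measure 130 mm over their backs; the gripper's body (75 mm by 190 mm) begins 47 mm behind the grasp point.
Start: joints at [-1.283, 0.342, 1.524, -0, 1.275, -0.146], TCP at [220.693, -476.382, 222.941] pointing down, gripper open.
Joint ranges: [-2.53, 2.53], [-0.77, 2.02], [0.04, 2.7], [-1, 4.14], [0.28, 2.66], [-3.11, 3.11]. Speed limits (rad/s): [2.57, 2.57, 3.14, 3.14, 3.14, 3.14].

INTERFACE

Orientations are given as [roll, pitch, yaw] about the fixed x, y, z axes, in that order (R = Rz(yaw) Ry(pitch) Rx(roll)).
In Python, from plant import get_obs, capture, bot, spot_in gives the robot as it stands.
- The arm moves only by the shell command python3 -m handwheel 'ROWS' [OPENING]. ROWS is JSON, a list of rows, each a list of 2 entries, a list of its own where there are three numbers: the shift along the world's x, y, z in mm, then the turn, a rotation vector about the world's x, y, z in rad. In form: [[[x, y, z], [wx, wy, wz]], ...]. A call has 1 to 12 rows; each row shifts and turns the commanded pose from where the row before left it; what a row does not reach is not made up. A row lasts 1/8 s, in which the tool goes at most 62.5 mm and 10.7 degrees, less where a joint would pass 70% of its speed; a pose out of reach is approached as far as the arm can. A call is refused whole if a number of a shift passes 62.5 or a number of a turn 0.188, either way. A call with a gripper value outside its range is refused whole. OPENING is the closure, from 0 (fully open) to 1 (shut), set as the call begins (- or left out, the last holds). The fingers move at their own pace and stop on an object; the grip force is fixed at half the most. Time passes only in rows, so rows that do not move let the fingers close. It gives the time, the measured TCP pose, the force and the opening at its end, in the units of the state.
- get_obs(): the state, without advancing time (a new reading comes with each control period).
- capture(name): name is "side" or "top" or "wrist"; returns a dict with "img" (480x640x3 uint8, red, green, blue), "fx", "fy", "cx", "cy" (pixels), "cam_to_world" (4x4, takes a point from camera to world coordinates). Camera axes: x right, y up, looking along -z (the intrinsics and any distortion apply to the point x, -y, -z); pixel columns grow to the right and rows downward; lengths in mm; the calibration is good to about 2 mm. A picture is of the moment at which its call begins. There is no depth.
- bot.close_job(): hands the job in, once; it reports no verdict.
Trained networks look in the newest picture that a camera, given by its name, has taken for a name from the list of things; names that differ only in an ending like _2 or _b are one class to them, and where a whole thing is asked for, a point or a joint stands for the part that bears it (a point fixed in the world has none). Each returns a list of dicts, best first, with "score" (0 to 1); they miss things now and then, are a little off and sometimes report something else, mostly with a low value. They report only what shows in the picture. A call takes as long as a camera call. They do not tell look-alikes from the thing itself.
- spot_in(thing, camera): "xyz" ([x, y, z] in mm, in the coordinates of the camera as it stood for that picture, good to about 4 mm: the middle of the surface that is visible of it).
The state is a dict: "time": time; "joint_positions": joint angles; "dq": joint speeds; "tau": joint torques, N m; "tool_pos": TCP position; "tcp_rot": TCP orientation; "contact_force": force on the tool from outside, world axes, zero at the start; "moment": the same for the moment, N m; "grip_width": finger opening in mm.
Only numpy, scipy, OpenCV 4.12 (cv2) and the standard library are available. Lean on these libraries where they do the work, as an engineer would, in place of code of your own. Each camera call takes 0.05 s, during which the arm holds its last target. There are 200 camera calls.

## Working session

There is one attempt and no reset: what is moved stays moved. The work goes in short steps, Python scripts to look and compute and a shell command to move; the robot and the scene stay as the last step left them, time stands still between calls to the robot, and variables do not carry over. Pictures are saved under pics/ and viewed, about 12 in all and at most 16, crops included, and the job is handed in when it is done.

```bash
ls; mkdir -p pics; cat > h.py <<'E'
import numpy as np, cv2
from plant import get_obs, capture, bot, spot_in
def w(c,p): 
    M=np.array(c["cam_to_world"]); return (M@np.append(p,1))[:3]
def px(c,P):
    p=np.linalg.inv(np.array(c["cam_to_world"]))@np.append(P,1)
    return np.array([c["cx"]+c["fx"]*p[0]/-p[2], c["cy"]+c["fy"]*-p[1]/-p[2]])
def ray(c,u,v,z):
    M=np.array(c["cam_to_world"]); d=M[:3,:3]@np.array([(u-c["cx"])/c["fx"],-(v-c["cy"])/c["fy"],-1]); o=M[:3,3]
    return o+d*(z-o[2])/d[2]
def save(c,n): cv2.imwrite("pics/"+n+".png",c["img"][:,:,::-1])
def find(cam,names,n=2):
    c=capture(cam)
    for t in names:
        for r in spot_in(t,cam)[:n]:
            P=w(c,r["xyz"]); print(cam,t,round(r["score"],2),P.round(0),px(c,P).round(0))
    return c
def st():
    o=get_obs(); print({k:np.round(o[k],3).tolist() for k in("time","tool_pos","tcp_rot","contact_force","grip_width")})
E
python3 - <<'E'
from h import *
st()
c=find("top",["tray","vise","tester","jaw_face","crank_mid","wheel_hub","latch_tab","cover_edge","cover_hinge","stop_face","organiser","phone","flux_bottle"],3);save(c,"top0")
print(c["fx"],c["fy"],c["cx"],c["cy"],np.round(c["cam_to_world"],3)); print([k for k in c])
c=find("side",["tray","crank_mid","wheel_hub","latch_tab","cover_edge"]);save(c,"side0")
E
```

```text
pics
{'time': 0.0, 'tool_pos': [220.564, -475.95, 222.242], 'tcp_rot': [-3.14, -0.0, 0.434], 'contact_force': [-0.377, -0.404, 0.579], 'grip_width': 91.573}
top tray 0.95 [ 232. -441.    0.] [443. 331.]
top tray 0.85 [ 456. -504.    3.] [462. 251.]
top tray 0.71 [ 450. -293.    6.] [389. 254.]
top vise 0.82 [548. -27.  60.] [293. 218.]
top vise 0.2 [ 728. -286.   22.] [384. 156.]
top vise 0.19 [683. 324.   7.] [170. 176.]
top tester 0.86 [616. -27.  87.] [292. 192.]
top tester 0.74 [482. -22.  66.] [291. 242.]
top jaw_face 0.85 [550. -22.  53.] [291. 218.]
top crank_mid 0.53 [486. -25.  65.] [292. 241.]
top crank_mid 0.43 [549. -24.  54.] [292. 218.]
top wheel_hub 0.7 [485. -23.  69.] [291. 241.]
top wheel_hub 0.18 [634. -26.  90.] [291. 185.]
top latch_tab 0.22 [ 450. -297.    4.] [390. 254.]
top latch_tab 0.22 [484. 289.   3.] [182. 246.]
top cover_edge 0.59 [631. -27.  88.] [292. 186.]
top cover_hinge 0.95 [635. -26.  90.] [291. 184.]
top stop_face 0.57 [544. -31.  57.] [294. 220.]
top organiser 0.94 [481. 290.   3.] [182. 246.]
top organiser 0.23 [545. -31.  57.] [294. 219.]
top 
[... 236 characters left out ...]
6070855 241.40175341530275 [[-1.700000e-02  9.960000e-01 -8.900000e-02  3.793430e+02]
 [-1.000000e+00 -1.600000e-02  1.000000e-02 -9.198300e+01]
 [ 9.000000e-03  8.900000e-02  9.960000e-01  1.235155e+03]
 [ 0.000000e+00  0.000000e+00  0.000000e+00  1.000000e+00]]
['img', 'fx', 'fy', 'cx', 'cy', 'cam_to_world']
side tray 0.86 [ 458. -500.    2.] [362. 410.]
side tray 0.62 [ 451. -292.    4.] [331. 328.]
side crank_mid 0.65 [483. -35.  55.] [316. 232.]
side wheel_hub 0.73 [613. -62.  64.] [368. 229.]
side wheel_hub 0.46 [483. -32.  55.] [316. 232.]
side latch_tab 0.46 [592. -30.  84.] [357. 216.]
side latch_tab 0.21 [545. -48.  51.] [341. 233.]
side cover_edge 0.72 [630. -44.  90.] [373. 215.]
```

View pics/top0.png

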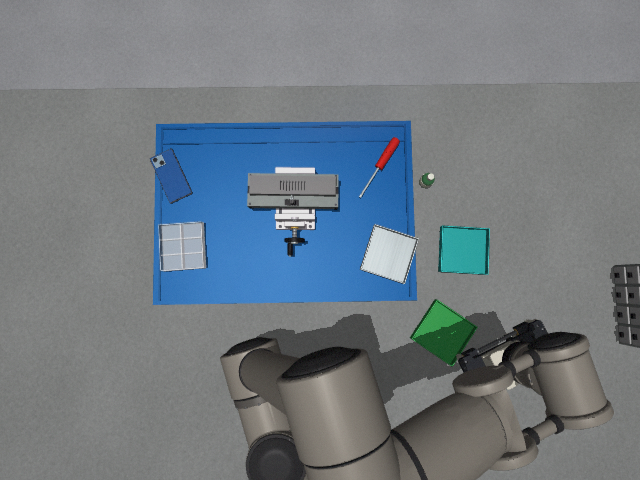

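View pics/side0.png

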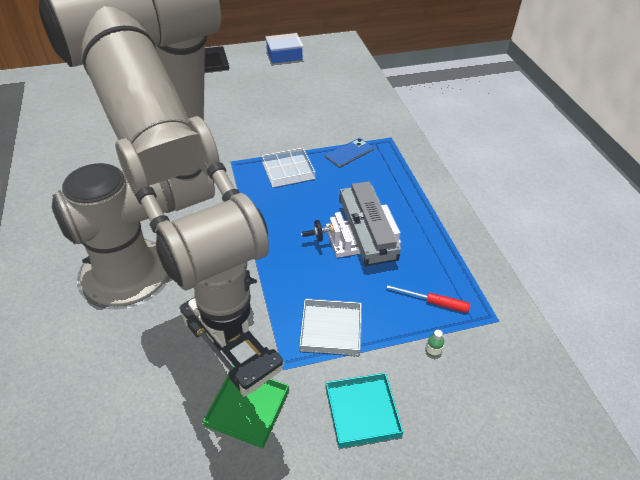

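The real tray is the pale steel one at top-view pixel (390,254). Its look-alikes are the turquoise tray (463,250) and the green one (443,331); the parts box (182,246) is clear plastic. The crank sits near (293,245). I'll move above the wheel and look with the wrist camera.

```bash
python3 -m handwheel '[[[0,0,40],[0,0,0]],[[0,0,30],[0,0,0]],[[25,50,0],[0,0,-0.1]],[[25,50,0],[0,0,-0.1]],[[25,50,0],[0,0,-0.1]],[[25,50,0],[0,0,-0.134]],[[25,50,0],[0,0,0]],[[25,50,0],[0,0,0]],[[25,50,0],[0,0,0]],[[25,50,0],[0,0,0]],[[0,0,0],[0,0,0]]]' 0
python3 - <<'E'
from h import *
st()
c=find("wrist",["tray","tester","jaw_face","crank_mid","wheel_hub","latch_tab","cover_edge","cover_hinge","stop_face"],2);save(c,"w1")
print(c["fx"],np.round(c["cam_to_world"],3))
c=find("top",["crank_mid","wheel_hub","latch_tab"],2)
cv2.imwrite("pics/t1.png",cv2.resize(c["img"][160:280,230:430,::-1],(800,480)))
E
```

```text
time: 2.38
tool_pos: [421.6, -73.1, 293.0]
tcp_rot: [-3.141, -0.0, 0.006]
contact_force: [-0.4, -0.4, 0.7]
grip_width: 91.8
{'time': 2.375, 'tool_pos': [421.62, -73.147, 292.983], 'tcp_rot': [-3.141, -0.0, 0.006], 'contact_force': [-0.377, -0.403, 0.668], 'grip_width': 91.835}
wrist tray 0.91 [ 454. -302.    8.] [535. 165.]
wrist tester 0.6 [582. -41.  71.] [273.  11.]
wrist jaw_face 0.64 [545. -32.  53.] [265.  62.]
wrist crank_mid 0.85 [487. -22.  69.] [254. 130.]
wrist crank_mid 0.23 [545. -32.  54.] [265.  61.]
wrist wheel_hub 0.96 [490. -25.  69.] [257. 126.]
wrist latch_tab 0.45 [546. -34.  54.] [268.  61.]
wrist stop_face 0.71 [549. -29.  58.] [261.  56.]
wrist stop_face 0.68 [547. -28.  55.] [261.  59.]
429.6834351457472 [[ 4.00000e-03  9.69000e-01  2.48000e-01  4.87210e+02]
 [-1.00000e+00  5.00000e-03 -0.00000e+00 -7.35410e+01]
 [-2.00000e-03 -2.48000e-01  9.69000e-01  4.55323e+02]
 [ 0.00000e+00  0.00000e+00  0.00000e+00  1.00000e+00]]
top crank_mid 0.54 [619. -27.  87.] [292. 190.]
top crank_mid 0.3 [556. -65.  56.] [307. 215.]
top latch_tab 0.64 [669. -47.  58.] [299. 175.]
top latch_tab 0.36 [684. 323.   9.] [170. 175.]
```

```bash
python3 -m handwheel '[[[25,30,0],[0,0,0]],[[25,20,0],[0,0,0]],[[20,0,0],[0,0,0]],[[0,0,0],[0,0,0]]]' 0
python3 - <<'E'
from h import *
st()
c=find("wrist",["tester","jaw_face","crank_mid","wheel_hub","latch_tab","cover_edge","cover_hinge","stop_face"],2);save(c,"w2")
E
```

```text
time: 3.58
tool_pos: [491.3, -26.2, 292.4]
tcp_rot: [3.142, 0.001, 0.001]
contact_force: [-0.2, 0.6, 0.1]
grip_width: 91.7
{'time': 3.575, 'tool_pos': [491.287, -26.164, 292.391], 'tcp_rot': [3.142, 0.001, 0.001], 'contact_force': [-0.21, 0.552, 0.082], 'grip_width': 91.678}
wrist tester 0.75 [615. -31.  92.] [318.  54.]
wrist tester 0.19 [552. -25.  57.] [311. 136.]
wrist jaw_face 0.64 [546. -30.  53.] [316. 142.]
wrist crank_mid 0.88 [487. -22.  69.] [308. 210.]
wrist wheel_hub 0.63 [491. -27.  69.] [312. 205.]
wrist wheel_hub 0.36 [629. -33.  86.] [321.  36.]
wrist latch_tab 0.56 [544. -32.  54.] [319. 145.]
wrist latch_tab 0.35 [490. -24.  67.] [309. 206.]
wrist cover_edge 0.87 [627. -31.  86.] [318.  38.]
wrist cover_hinge 0.68 [634. -37.  91.] [326.  28.]
wrist stop_face 0.91 [547. -28.  54.] [314. 142.]
```

View pics/w2.png

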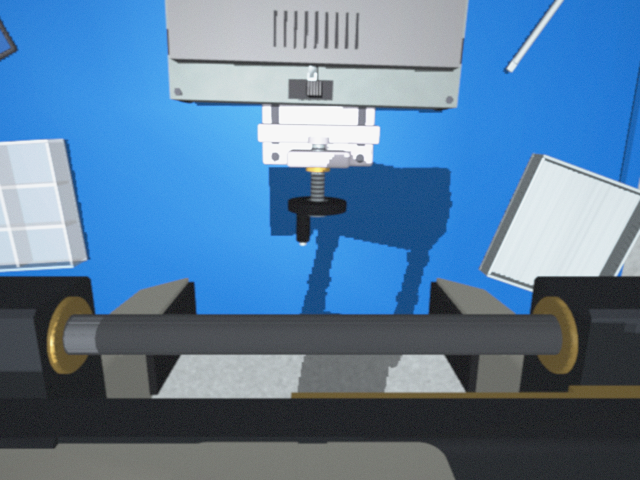

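The picture shows the wheel disc at (318,205) and its crank end at (303,243), so the crank is off to the left (+y). The bracket is near (318,158), the jaw top near (318,134) and the latch tab at (314,88). I still need the crank height and the vise frame.

```bash
python3 - <<'E'
from h import *
c=capture("wrist")
R=lambda n,u,v,z: print(n,ray(c,u,v,z).round(1))
R("bracketL",287,152,70);R("bracketR",350,152,70);R("bracket back edge",318,150,70);R("bracket front",318,166,70)
R("jawL",258,126,56);R("jawR",380,126,56);R("jaw front",258,142,56);R("jaw frontR",378,142,56)
R("tester edgeL",170,98,68);R("tester edgeR",459,108,68)
R("tester L back",167,2,68)
R("discL",288,206,55);R("discR",347,206,55);R("disc top",318,200,83)
for z in(40,70):R("crank end",303,243,z); R("crank root",303,214,z)
s=find("side",["crank_mid","wheel_hub","latch_tab","stop_face","jaw_face"])
a=cv2.resize(s["img"][170:290,280:440,::-1],(640,480),interpolation=cv2.INTER_CUBIC)
b=cv2.resize(c["img"][40:260,240:400,::-1],(349,480),interpolation=cv2.INTER_CUBIC)
# overlay mark of crank candidates
for z,col in((40,(0,0,255)),(70,(0,255,255))):
    u,v=px(s,[470,-20,z]);cv2.circle(a,(int((u-280)*4),int((v-170)*4)),3,col,-1)
cv2.imwrite("pics/s2.png",a)
cv2.imwrite("pics/w2c.png",b)
E
```

```text
bracketL [537.7  -4.8  70. ]
bracketR [537.6 -60.2  70. ]
bracket back edge [539.3 -32.1  70. ]
bracket front [525.4 -32.1  70. ]
jawL [560.   21.7  56. ]
jawR [559.7 -87.9  56. ]
jaw front [546.   22.2  56. ]
jaw frontR [545.7 -86.6  56. ]
tester edgeL [583.3  95.   68. ]
tester edgeR [ 574.5 -153.7   68. ]
tester L back [657.7  91.2  68. ]
discL [487.  -4.  55.]
discR [486.9 -59.7  55. ]
disc top [497.1 -32.   83. ]
crank end [447.  -17.6  40. ]
crank root [476.5 -17.8  40. ]
crank end [454.9 -18.3  70. ]
crank root [482.2 -18.5  70. ]
side crank_mid 0.63 [482. -30.  57.] [315. 231.]
side crank_mid 0.39 [546. -38.  55.] [340. 229.]
side wheel_hub 0.52 [481. -32.  54.] [315. 232.]
side wheel_hub 0.47 [631. -43.  90.] [374. 215.]
side stop_face 0.7 [545. -45.  51.] [341. 232.]
side jaw_face 0.93 [545. -38.  56.] [340. 229.]
```

View pics/s2.png

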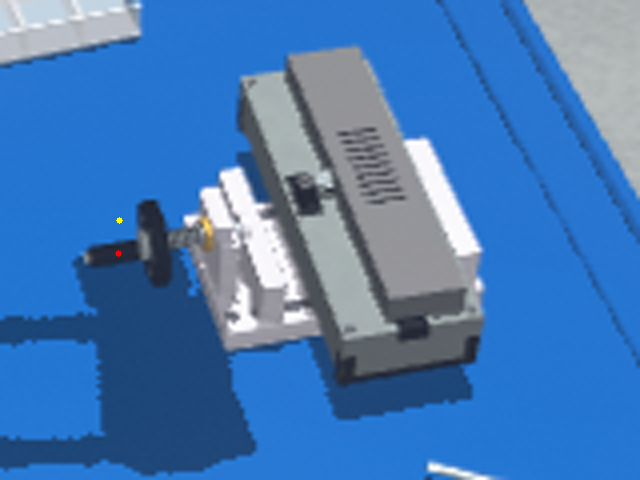

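Handle is at lower left, with its middle at about (466,-18,38), so the wheel is at about 3.85 rad. The vise origin is about (623,-32) with yaw ≈ 0. Next I'll pinch the crank from above, near its outer end.

```bash
python3 -m handwheel '[[[-15,4,-50],[0,0,0]],[[-14,4,-50],[0,0,0]],[[0,0,-50],[0,0,0]],[[0,0,-45],[0,0,0]],[[0,0,-25],[0,0,0]],[[0,0,-22],[0,0,0]],[[0,0,0],[0,0,0]]]' 0
python3 - <<'E'
from h import *
c=find("wrist",["crank_mid","wheel_hub"]);save(c,"w3")
E
python3 -m handwheel '[[[0,0,0],[0,0,0]],[[0,0,0],[0,0,0]],[[0,0,0],[0,0,0]],[[0,0,0],[0,0,0]],[[0,0,0],[0,0,0]],[[0,0,0],[0,0,0]]]' 1
```

```text
time: 5.25
tool_pos: [460.7, -18.2, 49.8]
tcp_rot: [-3.141, 0.003, -0.0]
contact_force: [0.9, 0.7, 0.2]
grip_width: 92.0
wrist crank_mid 0.86 [492. -21.  71.] [318. 237.]
wrist wheel_hub 0.78 [494. -26.  75.] [334. 232.]
time: 6.15
tool_pos: [461.7, -18.4, 50.9]
tcp_rot: [3.142, 0.0, -0.0]
contact_force: [0.3, 0.4, 0.2]
grip_width: 36.3
```

```bash
python3 -c "
import numpy as np
p=np.radians(220+30*np.arange(13));y=-22*np.sin(p);z=22*np.cos(p)
print(np.round(np.diff(y),1).tolist(),np.round(np.diff(z),1).tolist())"
```

```text
[6.5, 1.0, -4.8, -9.3, -11.3, -10.3, -6.5, -1.0, 4.8, 9.3, 11.3, 10.3] [9.3, 11.3, 10.3, 6.5, 1.0, -4.8, -9.3, -11.3, -10.3, -6.5, -1.0, 4.8]
```

```bash
python3 -m handwheel '[[[0,0,0],[0,0,0]],[[0,0,0],[0,0,0]],[[0,0,0],[0,0,0]],[[0,0,0],[0,0,0]]]' 1
python3 - <<'E'
from h import *
c=find("wrist",["crank_mid","wheel_hub"]);save(c,"w4")
E
```

```text
time: 6.65
tool_pos: [461.7, -18.4, 50.9]
tcp_rot: [3.142, 0.0, -0.0]
contact_force: [0.3, -0.2, 0.7]
grip_width: 1.1
wrist wheel_hub 0.9 [494. -29.  77.] [345. 235.]
```

View pics/w4.png

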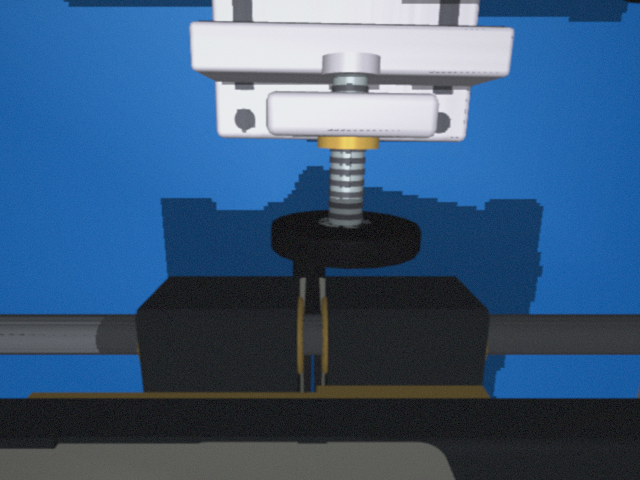

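```bash
python3 - <<'E'
from h import *
s=capture("side");c=capture("wrist")
u=(303,243);print("w4 handle root: ",[ray(c,309,270,z).round(1) for z in(20,30,40)])
# side ray for handle end and root (crop px/4+offset)
for p in((88,257),(130,250),(150,243)):
    q=(p[0]/4+280,p[1]/4+170)
    print(p,[ray(s,*q,z).round(1).tolist() for z in(20,30,40,50)])
print([px(s,[489,-32,55])-[280,170], px(s,[489,-32,83])-[280,170],px(s,[489,-32,27])-[280,170]], "x4")
a=cv2.resize(s["img"][190:270,280:380,::-1],(800,640)[:2],interpolation=cv2.INTER_CUBIC)[:600]
cv2.imwrite("pics/s3.png",a)
E
```

```text
w4 handle root:  [array([463.4, -17.3,  20. ]), array([466.7, -17.4,  30. ]), array([470. , -17.5,  40. ])]
(88, 257) [[454.5, 0.7, 20.0], [452.2, -8.7, 30.0], [450.0, -18.1, 40.0], [447.7, -27.5, 50.0]]
(130, 250) [[482.9, 0.2, 20.0], [480.3, -9.2, 30.0], [477.8, -18.6, 40.0], [475.3, -28.0, 50.0]]
(150, 243) [[497.3, 3.2, 20.0], [494.6, -6.2, 30.0], [492.0, -15.6, 40.0], [489.3, -25.0, 50.0]]
[array([38.12276962, 61.28911266]), array([38.30439175, 53.50954951]), array([37.94625092, 68.85007699])] x4
```

View pics/s3.png

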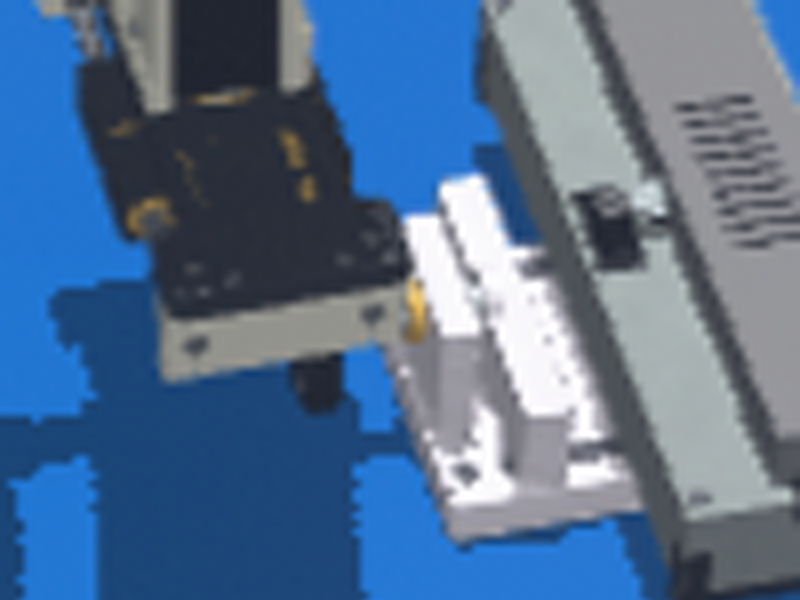

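The gripper shut to 1 mm, so it missed the handle. I'll check the geometry before retrying.

```bash
python3 - <<'E'
from h import *
c=capture("wrist");st()
print(np.round(np.array(c["cam_to_world"])[:3,3],1))
print("discTop back/front",ray(c,346,212,83).round(1),ray(c,346,218,83).round(1),"front rim bottom row262",[ray(c,346,262,z).round(1).tolist() for z in(27,55,83)])
print("disc LR",ray(c,272,232,55).round(1),ray(c,420,232,55).round(1))
for P in([461.7,-18.4,29],[471,-18.4,29],[471,-18.4,50],[471,-18.4,70],[470,-18,40],[448,-18,40]):print(P,px(c,P).round(0))
s=capture("side")
for P in([461.7,-18.4,29],[471,-18.4,29],[461.7,-18,50]):print("side",P,((px(s,P)-[280,190])*8).round(0))
E
python3 -m handwheel '[[[0,0,0],[0,0,0]],[[0,0,0],[0,0,0]],[[0,0,0],[0,0,0]],[[0,0,0],[0,0,0]],[[0,0,0],[0,0,0]],[[0,0,0],[0,0,0]],[[0,0,0],[0,0,0]],[[0,0,0],[0,0,0]]]' 0
python3 - <<'E'
from h import *
c=capture("wrist");a=c["img"]
s=capture("side")["img"]
o=np.hstack([cv2.resize(a[180:480,180:480],(400,400)),cv2.resize(s[200:260,290:350],(400,400),interpolation=2)])
cv2.imwrite("pics/m5.png",o[:,:,::-1])
E
```

```text
{'time': 6.95, 'tool_pos': [461.702, -18.381, 50.949], 'tcp_rot': [3.142, -0.0, -0.0], 'contact_force': [0.101, -0.128, 0.627], 'grip_width': 0.663}
[527.3 -19.1 213.2]
discTop back/front [503.  -29.3  83. ] [501.1 -29.4  83. ] front rim bottom row262 [[469.5, -34.2, 27.0], [478.2, -31.9, 55.0], [486.9, -29.6, 83.0]]
disc LR [490.1  -3.7  55. ] [490.  -59.7  55. ]
[461.7, -18.4, 29] [311. 280.]
[471, -18.4, 29] [311. 260.]
[471, -18.4, 50] [311. 275.]
[471, -18.4, 70] [311. 294.]
[470, -18, 40] [310. 270.]
[448, -18, 40] [310. 318.]
side [461.7, -18.4, 29] [211. 372.]
side [471, -18.4, 29] [239. 367.]
side [461.7, -18, 50] [211. 326.]
time: 8.0
tool_pos: [461.7, -18.4, 51.0]
tcp_rot: [3.142, -0.0, -0.0]
contact_force: [0.6, -0.6, 0.5]
grip_width: 75.7
```

View pics/m5.png

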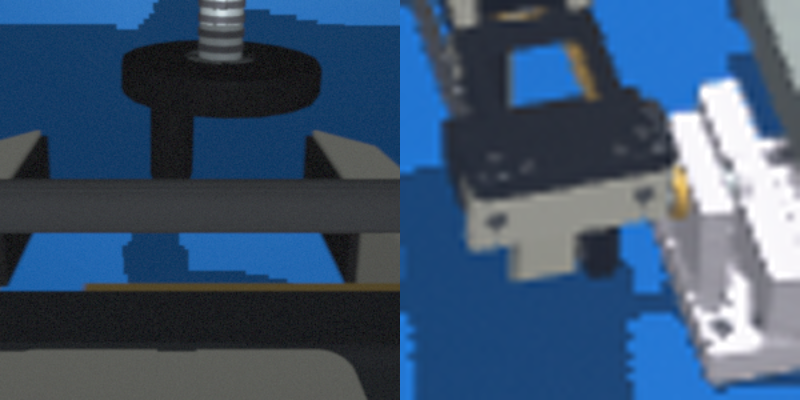

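```bash
python3 - <<'E'
from h import *
st();s=capture("side")
for z in(29,40,50):
  for y in(-58,-70):
    for x in(452,471): print(z,y,x,((px(s,[x,y,z])-[290,200])*400/60).round(0)+[400,0])
E
```

```text
{'time': 8.1, 'tool_pos': [461.684, -18.37, 50.927], 'tcp_rot': [3.142, 0.0, -0.0], 'contact_force': [0.537, 0.299, 0.075], 'grip_width': 83.997}
29 -58 452 [510. 320.]
29 -58 471 [558. 311.]
29 -70 452 [518. 343.]
29 -70 471 [566. 334.]
40 -58 452 [510. 301.]
40 -58 471 [559. 292.]
40 -70 452 [518. 323.]
40 -70 471 [567. 314.]
50 -58 452 [510. 283.]
50 -58 471 [559. 274.]
50 -70 452 [518. 305.]
50 -70 471 [567. 296.]
```

```bash
python3 - <<'E'
from h import *
s=capture("side");c=capture("wrist")
for z in(75,95,115):
  for y in(-65,-83,-113):
    for x in(424,499): print(z,y,x,((px(s,[x,y,z])-[280,190])*8).round(0), "m5",((px(s,[x,y,z])-[290,200])*400/60).round(0)+[400,0])
a=s["img"][150:270,250:370,::-1]
o=np.hstack([cv2.resize(a,(480,480),interpolation=2),cv2.resize(c["img"][200:440,160:320,::-1],(320,480))])
cv2.imwrite("pics/m6.png",o)
E
```

```text
75 -65 424 [130. 396.] m5 [442. 263.]
75 -65 499 [364. 353.] m5 [637. 228.]
75 -83 424 [144. 437.] m5 [453. 298.]
75 -83 499 [380. 394.] m5 [650. 262.]
75 -113 424 [167. 508.] m5 [472. 357.]
75 -113 499 [406. 463.] m5 [672. 319.]
95 -65 424 [129. 351.] m5 [441. 226.]
95 -65 499 [366. 308.] m5 [638. 190.]
95 -83 424 [143. 392.] m5 [452. 260.]
95 -83 499 [382. 349.] m5 [652. 224.]
95 -113 424 [167. 463.] m5 [472. 319.]
95 -113 499 [409. 418.] m5 [674. 282.]
115 -65 424 [128. 305.] m5 [440. 187.]
115 -65 499 [368. 262.] m5 [640. 152.]
115 -83 424 [142. 346.] m5 [452. 222.]
115 -83 499 [384. 303.] m5 [653. 186.]
115 -113 424 [166. 417.] m5 [472. 281.]
115 -113 499 [411. 372.] m5 [676. 244.]
```

View pics/m6.png

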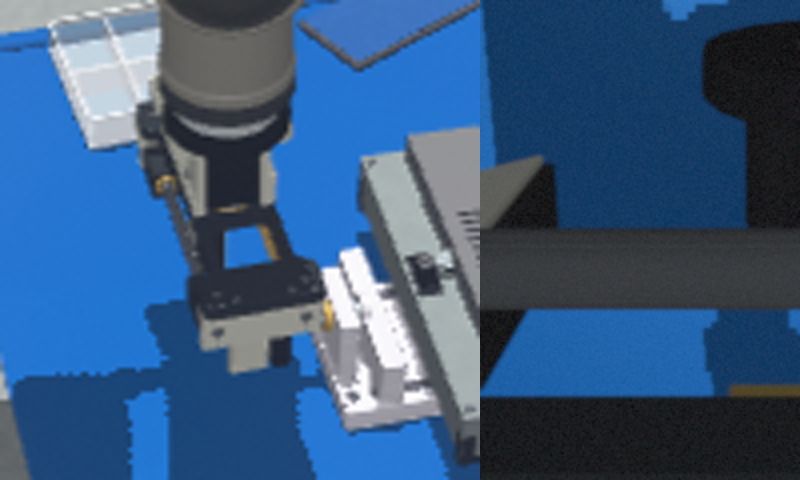

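Both cameras suggest the tips sit higher than the nominal 22 mm ahead of the TCP. I'll descend 10 mm, which is safe either way, and close again.

```bash
python3 -m handwheel '[[[0,0,-5],[0,0,0]],[[0,0,-5],[0,0,0]],[[0,0,0],[0,0,0]]]' 0
python3 -m handwheel '[[[0,0,0],[0,0,0]],[[0,0,0],[0,0,0]],[[0,0,0],[0,0,0]],[[0,0,0],[0,0,0]],[[0,0,0],[0,0,0]],[[0,0,0],[0,0,0]],[[0,0,0],[0,0,0]],[[0,0,0],[0,0,0]],[[0,0,0],[0,0,0]],[[0,0,0],[0,0,0]],[[0,0,0],[0,0,0]]]' 1
```

```text
time: 8.62
tool_pos: [461.3, -18.3, 40.4]
tcp_rot: [-3.141, 0.001, -0.0]
contact_force: [-0.1, 0.6, -0.1]
grip_width: 91.9
time: 10.0
tool_pos: [461.7, -18.4, 40.9]
tcp_rot: [3.142, 0.0, -0.0]
contact_force: [0.2, -0.5, -0.1]
grip_width: 0.8
```

```bash
python3 -m handwheel '[[[0,0,0],[0,0,0]],[[0,0,0],[0,0,0]],[[0,0,0],[0,0,0]],[[0,0,0],[0,0,0]],[[0,0,0],[0,0,0]],[[0,0,0],[0,0,0]],[[0,0,0],[0,0,0]],[[0,0,0],[0,0,0]],[[0,0,0],[0,0,0]]]' 0
python3 -m handwheel '[[[-3,0,-2],[0,0,0]],[[0,0,-2],[0,0,0]],[[0,0,0],[0,0,0]]]' 0
python3 - <<'E'
from h import *
s=capture("side");c=capture("wrist");a=s["img"][190:270,280:380,::-1]
o=np.hstack([cv2.resize(a,(400,320),interpolation=2),cv2.resize(c["img"][180:480,120:520,::-1],(400,320))])
cv2.imwrite("pics/m7.png",o)
E
```

```text
time: 11.12
tool_pos: [461.7, -18.4, 40.9]
tcp_rot: [3.142, 0.0, -0.0]
contact_force: [-0.1, 0.3, 0.3]
grip_width: 86.0
time: 11.5
tool_pos: [458.5, -18.4, 36.7]
tcp_rot: [3.142, 0.0, -0.0]
contact_force: [-0.9, -0.3, 0.1]
grip_width: 91.8
```

View pics/m7.png

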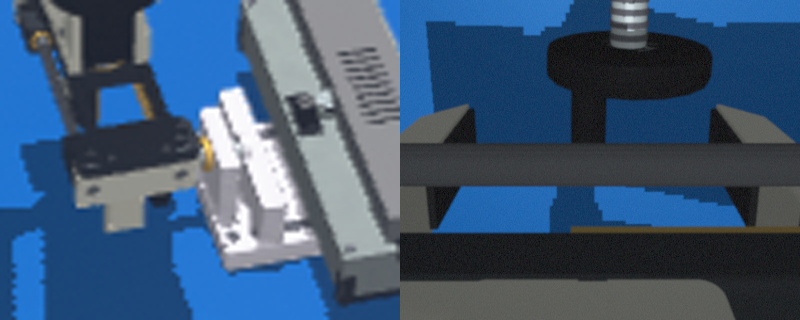

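```bash
python3 -m handwheel '[[[0,0,-2],[0,0,0]],[[0,0,-2],[0,0,0]],[[0,0,-1],[0,0,0]],[[0,0,0],[0,0,0]]]' 0
python3 -m handwheel '[[[0,0,-2],[0,0,0]],[[0,0,-2],[0,0,0]],[[0,0,-1],[0,0,0]],[[0,0,0],[0,0,0]]]' 0
python3 -m handwheel '[[[0,0,0],[0,0,0]],[[0,0,0],[0,0,0]],[[0,0,0],[0,0,0]],[[0,0,0],[0,0,0]],[[0,0,0],[0,0,0]],[[0,0,0],[0,0,0]],[[0,0,0],[0,0,0]],[[0,0,0],[0,0,0]],[[0,0,0],[0,0,0]],[[0,0,0],[0,0,0]],[[0,0,0],[0,0,0]]]' 1
```

```text
time: 12.1
tool_pos: [458.6, -18.4, 31.8]
tcp_rot: [3.142, 0.0, -0.0]
contact_force: [0.8, -0.6, 0.6]
grip_width: 91.7
time: 12.6
tool_pos: [458.6, -18.4, 26.8]
tcp_rot: [3.142, 0.0, -0.0]
contact_force: [-0.6, 0.2, -0.5]
grip_width: 91.5
time: 13.98
tool_pos: [458.5, -18.1, 26.8]
tcp_rot: [-3.141, 0.0, -0.0]
contact_force: [-0.4, 4.6, -0.6]
grip_width: 12.7
```

It's gripping near the handle's top (12.7 mm of 14 mm). I'll regrip deeper, watching the force.

```bash
python3 -m handwheel '[[[0,0,0],[0,0,0]],[[0,0,0],[0,0,0]],[[0,0,0],[0,0,0]],[[0,0,0],[0,0,0]]]' 0.6
python3 -m handwheel '[[[0,1,-2],[0,0,0]],[[0,0,-2],[0,0,0]],[[0,0,0],[0,0,0]]]'
python3 -m handwheel '[[[0,0,-2],[0,0,0]],[[0,0,-1],[0,0,0]],[[0,0,0],[0,0,0]]]'
python3 -m handwheel '[[[0,0,0],[0,0,0]],[[0,0,0],[0,0,0]],[[0,0,0],[0,0,0]],[[0,0,0],[0,0,0]],[[0,0,0],[0,0,0]],[[0,0,0],[0,0,0]]]' 1
python3 - <<'E'
from h import *
s=capture("side");c=capture("wrist");a=s["img"][190:270,280:380,::-1]
o=np.hstack([cv2.resize(a,(400,320),interpolation=2),cv2.resize(c["img"][180:480,120:520,::-1],(400,320))])
cv2.imwrite("pics/m8.png",o)
E
```

```text
time: 14.48
tool_pos: [458.7, -18.5, 27.0]
tcp_rot: [3.141, -0.0, -0.0]
contact_force: [-0.2, 0.2, 0.5]
grip_width: 36.7
time: 14.85
tool_pos: [458.5, -17.3, 22.7]
tcp_rot: [3.142, 0.0, -0.0]
contact_force: [0.6, 0.3, -0.9]
grip_width: 36.6
time: 15.22
tool_pos: [458.6, -17.4, 19.8]
tcp_rot: [3.142, 0.0, -0.0]
contact_force: [0.7, -0.4, 0.1]
grip_width: 36.9
time: 15.98
tool_pos: [458.8, -17.6, 20.0]
tcp_rot: [3.141, -0.0, -0.0]
contact_force: [-1.2, -3.1, 2.7]
grip_width: 12.8
```

View pics/m8.png

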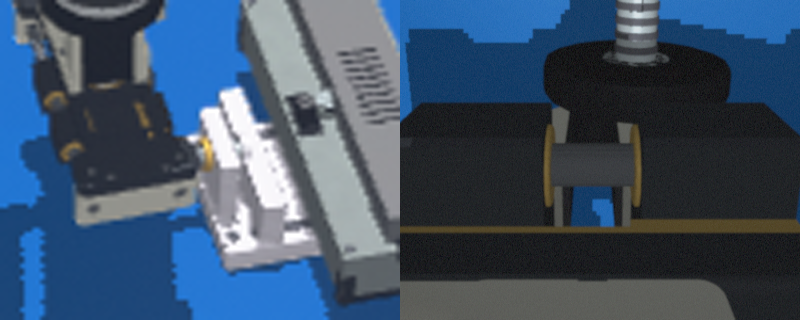

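Now there's a firm grip on the handle: the right-hand crop shows it between the pads. I'll wind one turn clockwise.

```bash
python3 -m handwheel '[[[0.7,6.5,9.3],[0,0,0]],[[0.7,1.0,11.3],[0,0,0]],[[0.6,-4.8,10.3],[0,0,0]],[[0.7,-9.3,6.5],[0,0,0]]]' 1
python3 -m handwheel '[[[0.7,-11.3,1.0],[0,0,0]],[[0.6,-10.3,-4.8],[0,0,0]],[[0.7,-6.5,-9.3],[0,0,0]],[[0.7,-1.0,-11.3],[0,0,0]]]'
python3 -m handwheel '[[[0.6,4.8,-10.3],[0,0,0]],[[0.7,9.3,-6.5],[0,0,0]],[[0.7,11.3,-1.0],[0,0,0]],[[0.6,10.3,4.8],[0,0,0]],[[0,0,0],[0,0,0]]]'
python3 - <<'E'
from h import *
c=find("wrist",["crank_mid","wheel_hub","jaw_face"]);st()
E
```

```text
time: 16.58
tool_pos: [461.4, -21.7, 58.5]
tcp_rot: [-3.139, -0.0, 0.0]
contact_force: [0.5, 6.2, 1.8]
grip_width: 13.2
time: 17.08
tool_pos: [463.7, -52.0, 32.6]
tcp_rot: [-3.14, 0.001, -0.001]
contact_force: [0.5, 17.3, 8.3]
grip_width: 13.1
time: 17.7
tool_pos: [466.9, -17.1, 20.3]
tcp_rot: [3.141, -0.0, 0.001]
contact_force: [-1.8, -1.4, 8.0]
grip_width: 12.8
wrist crank_mid 0.61 [501. -28.  71.] [351. 252.]
wrist wheel_hub 0.65 [506. -23.  73.] [335. 235.]
wrist jaw_face 0.95 [553. -33.  53.] [366.  55.]
{'time': 17.9, 'tool_pos': [466.806, -17.345, 20.108], 'tcp_rot': [3.141, -0.0, 0.0], 'contact_force': [-2.65, -1.047, 8.648], 'grip_width': 13.028}
```

```bash
python3 -m handwheel '[[[0.7,7.3,9.0],[0,0,0]],[[0.7,1.0,11.3],[0,0,0]],[[0.6,-4.8,10.3],[0,0,0]],[[0.7,-9.3,6.5],[0,0,0]]]' 1
python3 -m handwheel '[[[0.7,-11.3,1.0],[0,0,0]],[[0.6,-10.3,-4.8],[0,0,0]],[[0.7,-6.5,-9.3],[0,0,0]],[[0.7,-1.0,-11.3],[0,0,0]]]'
python3 -m handwheel '[[[0.6,4.8,-10.3],[0,0,0]],[[0.7,9.3,-6.5],[0,0,0]],[[0.7,11.3,-1.0],[0,0,0]],[[0.6,10.3,4.8],[0,0,0]],[[0,0,0],[0,0,0]]]'
python3 - <<'E'
from h import *
c=find("wrist",["crank_mid","wheel_hub","jaw_face"]);st();c=find("top",["tester","jaw_face"]);
E
```

```text
time: 18.4
tool_pos: [469.4, -21.5, 58.4]
tcp_rot: [-3.139, -0.0, 0.0]
contact_force: [-0.6, 5.1, 0.4]
grip_width: 13.1
time: 18.9
tool_pos: [471.8, -52.0, 32.7]
tcp_rot: [-3.141, 0.0, -0.001]
contact_force: [-0.9, 12.2, 7.1]
grip_width: 13.2
time: 19.52
tool_pos: [475.0, -16.8, 20.4]
tcp_rot: [3.14, -0.001, 0.001]
contact_force: [-4.2, -4.6, 11.7]
grip_width: 13.1
wrist crank_mid 0.58 [510. -24.  70.] [336. 246.]
wrist wheel_hub 0.79 [514. -25.  73.] [341. 234.]
wrist jaw_face 0.64 [561. -31.  57.] [364.  52.]
{'time': 19.725, 'tool_pos': [474.91, -17.066, 20.241], 'tcp_rot': [3.14, -0.001, 0.001], 'contact_force': [-3.641, -4.168, 10.797], 'grip_width': 13.053}
top tester 0.64 [569. -37.  58.] [297. 211.]
top tester 0.56 [620. -24.  85.] [291. 190.]
top jaw_face 0.68 [569. -33.  57.] [295. 211.]
```

```bash
python3 -m handwheel '[[[0.7,6.5,9.0],[0,0,0]],[[0.7,1.0,11.3],[0,0,0]],[[0.6,-4.8,10.3],[0,0,0]],[[0.7,-9.3,6.5],[0,0,0]]]' 1
python3 -m handwheel '[[[0.7,-11.3,1.0],[0,0,0]],[[0,0,0],[0,0,0]]]'
python3 -m handwheel '[[[0.6,-10.3,-4.8],[0,0,0]],[[0,0,0],[0,0,0]]]'
python3 -m handwheel '[[[0.4,-3.8,-4.0],[0,0,0]],[[0,0,0],[0,0,0]]]'
python3 - <<'E'
from h import *
c=find("wrist",["wheel_hub","jaw_face","latch_tab","tester"]);st();save(c,"w9")
E
```

```text
time: 20.38
tool_pos: [477.4, -21.2, 58.1]
tcp_rot: [-3.139, -0.0, 0.0]
contact_force: [-1.8, 6.3, 3.7]
grip_width: 12.8
time: 20.62
tool_pos: [478.0, -34.8, 59.4]
tcp_rot: [3.141, -0.0, -0.0]
contact_force: [-4.5, -0.9, 12.9]
grip_width: 13.0
time: 20.88
tool_pos: [478.5, -45.6, 53.9]
tcp_rot: [3.14, 0.0, -0.0]
contact_force: [-3.2, -5.0, 5.7]
grip_width: 13.0
time: 21.12
tool_pos: [478.8, -49.1, 49.5]
tcp_rot: [3.141, 0.001, 0.0]
contact_force: [-3.4, -4.5, 4.3]
grip_width: 12.8
wrist wheel_hub 0.62 [512. -42.  78.] [290. 233.]
wrist jaw_face 0.66 [566. -36.  55.] [273.  64.]
wrist tester 0.71 [579. -84.  60.] [419.  19.]
{'time': 21.375, 'tool_pos': [478.809, -49.108, 49.489], 'tcp_rot': [3.14, 0.001, 0.0], 'contact_force': [-4.305, -5.456, 4.098], 'grip_width': 12.92}
```

View pics/w9.png

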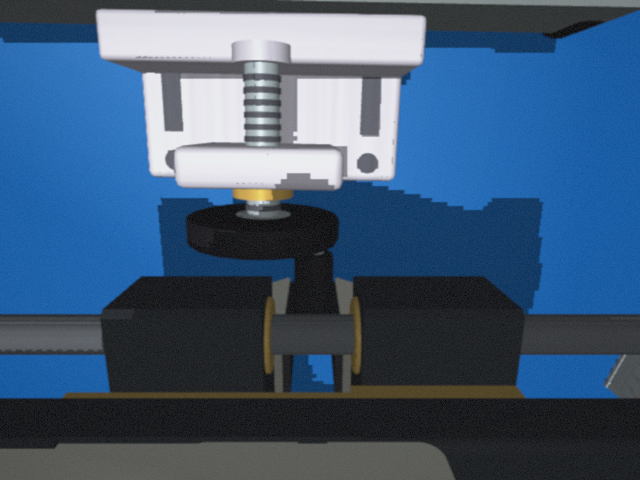

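```bash
H="python3 -m handwheel"
python3 -m handwheel '[[[0.3,-2.4,-4.8],[0,0,0]],[[0,0,0],[0,0,0]]]' | grep -E 'pos|force'
python3 -m handwheel '[[[0.3,-1.2,-5.6],[0,0,0]],[[0,0,0],[0,0,0]]]'| grep -E 'pos|force'
python3 -m handwheel '[[[0.3,0,-5.7],[0,0,0]],[[0,0,0],[0,0,0]]]'| grep -E 'pos|force'
python3 - <<'E'
from h import *
c=capture("wrist");g=c["img"].astype(int)
# column profile at x just right of jaw vs over jaw to see gap
print([g[r,150].tolist() for r in range(0,24,2)])
E
```

```text
tool_pos: [479.1, -51.4, 44.4]
contact_force: [-2.9, -4.9, 1.0]
tool_pos: [479.4, -52.2, 38.5]
contact_force: [-2.0, -2.8, -1.2]
tool_pos: [479.5, -51.7, 32.9]
contact_force: [-4.3, -1.5, 2.2]
[[220, 218, 228], [221, 220, 228], [219, 218, 227], [220, 218, 227], [222, 220, 228], [220, 218, 226], [222, 221, 228], [222, 222, 230], [224, 224, 231], [224, 223, 231], [225, 225, 232], [227, 226, 233]]
```

```bash
python3 -m handwheel '[[[0.3,1.7,-5.5],[0,0,0]],[[0,0,0],[0,0,0]]]' | grep -E 'pos|force'
python3 -m handwheel '[[[0.3,3.1,-4.8],[0,0,0]],[[0,0,0],[0,0,0]]]'| grep -E 'pos|force'
python3 -m handwheel '[[[0.3,3.8,-3.9],[0,0,0]],[[0,0,0],[0,0,0]]]'| grep -E 'pos|force'
python3 - <<'E'
from h import *
c=find("top",["tester","stop_face","latch_tab"]);
cv2.imwrite("pics/t10.png",cv2.resize(c["img"][160:250,235:355,::-1],(800,600),interpolation=2))
E
```

```text
tool_pos: [479.6, -49.9, 27.8]
contact_force: [-6.0, -0.0, 9.6]
tool_pos: [479.8, -47.2, 23.5]
contact_force: [-8.8, -3.0, 15.7]
tool_pos: [480.0, -44.0, 20.2]
contact_force: [-12.4, -6.1, 22.0]
top tester 0.8 [624. -25.  88.] [291. 189.]
top stop_face 0.76 [673. -47.  56.] [299. 173.]
top latch_tab 0.73 [580. -46.  55.] [300. 207.]
```

View pics/t10.png

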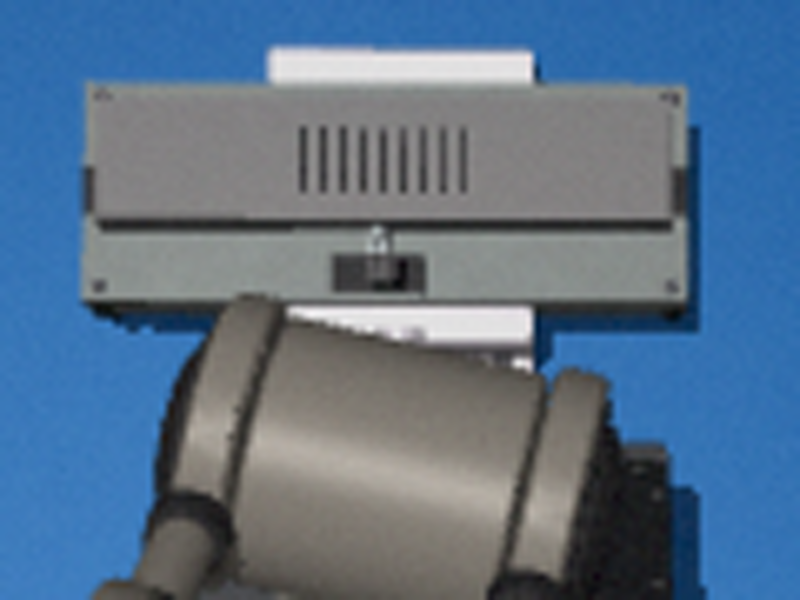

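The tester is square between the jaws and resistance has risen to about 20 N, so it's gripped. I'll release, rise and look at the latch from close by.

```bash
python3 -m handwheel '[[[0,0,0],[0,0,0]],[[0,0,0],[0,0,0]],[[0,0,0],[0,0,0]],[[0,0,0],[0,0,0]],[[0,0,0],[0,0,0]],[[0,0,40],[0,0,0]],[[0,0,40],[0,0,0]],[[0,0,40],[0,0,0]],[[30,7,20],[0,0,0]],[[35,7,20],[0,0,0]],[[0,0,0],[0,0,0]],[[0,0,0],[0,0,0]]]' 0.67
python3 - <<'E'
from h import *
c=find("wrist",["latch_tab","cover_edge","cover_hinge","jaw_face","tester"]);save(c,"w11");st()
E
```

```text
time: 24.62
tool_pos: [545.2, -29.1, 177.9]
tcp_rot: [-3.141, 0.001, 0.0]
contact_force: [-0.7, -0.6, -0.2]
grip_width: 30.5
wrist latch_tab 0.65 [596. -22.  80.] [300. 155.]
wrist latch_tab 0.3 [563. -34.  54.] [319. 203.]
wrist cover_edge 0.63 [636. -28.  85.] [310.  84.]
wrist cover_hinge 0.58 [639. -30.  88.] [312.  77.]
wrist cover_hinge 0.4 [515. -33.  70.] [317. 280.]
wrist jaw_face 0.85 [564. -33.  52.] [318. 201.]
wrist tester 0.74 [631. -29.  90.] [311.  93.]
wrist tester 0.48 [639. -28.  89.] [309.  78.]
{'time': 24.925, 'tool_pos': [545.414, -29.668, 178.391], 'tcp_rot': [-3.142, 0.001, -0.001], 'contact_force': [0.834, 0.548, -0.114], 'grip_width': 30.198}
```

View pics/w11.png

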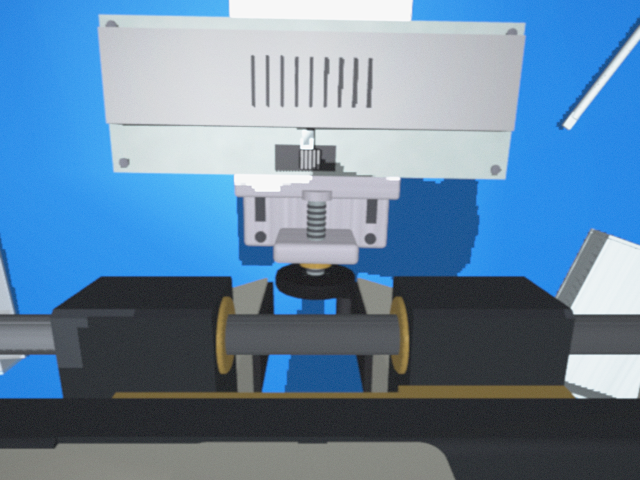

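Latch tab is at (308,157), the cover's front edge at row ~127, and the tester corners at (113,172) and (507,179).

```bash
python3 - <<'E'
from h import *
c=capture("wrist")
for n,u,v,z in(("tab",309,152,82.5),("tabL",299,150,82.5),("tabR",319,150,82.5),("frontL",113,172,68),("frontR",507,179,68),("backL",99,16,68),("backR",524,24,68)):print(n,ray(c,u,v,z).round(1))
E
```

```text
tab [598.6 -28.3  82.5]
tabL [599.8 -22.4  82.5]
tabR [599.7 -34.2  82.5]
frontL [585.8  95.3  68. ]
frontR [ 580.9 -153.2   68. ]
backL [675.2  92.9  68. ]
backR [ 670.4 -153.1   68. ]
```

```bash
python3 -m handwheel '[[[24,1,-25],[0,0,0]],[[22,0,-25],[0,0,0]],[[0,0,-25],[0,0,0]],[[0,0,0],[0,0,0]]]'
python3 -m handwheel '[[[0,0,-6],[0,0,0]],[[0,0,-6],[0,0,0]],[[0,0,0],[0,0,0]]]' | grep -E 'pos|force'
python3 -m handwheel '[[[0,0,-4],[0,0,0]],[[0,0,-4],[0,0,0]],[[0,0,0],[0,0,0]]]' | grep -E 'pos|force'
python3 - <<'E'
from h import *
s=capture("side");print(((px(s,[591,-28,75])-[320,180])*8).round(0))
cv2.imwrite("pics/s12.png",cv2.resize(s["img"][150:250,310:410,::-1],(600,600),interpolation=2));st()
E
```

```text
time: 25.48
tool_pos: [590.4, -28.4, 101.6]
tcp_rot: [-3.141, 0.005, -0.0]
contact_force: [0.7, -0.1, -0.2]
grip_width: 30.3
tool_pos: [591.8, -28.6, 91.8]
contact_force: [-0.2, 0.2, 0.9]
tool_pos: [591.6, -28.6, 83.3]
contact_force: [-0.3, 0.4, -0.3]
[290. 303.]
{'time': 26.275, 'tool_pos': [591.809, -28.538, 83.443], 'tcp_rot': [3.142, 0.0, -0.0], 'contact_force': [0.31, -0.909, 0.333], 'grip_width': 30.142}
```

View pics/s12.png

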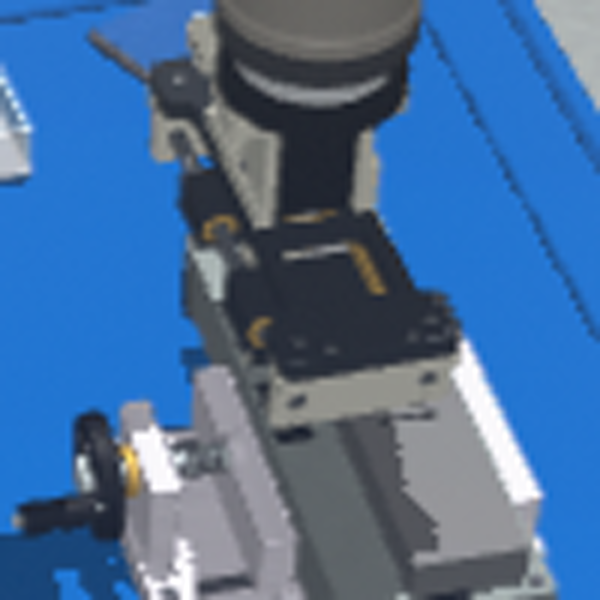

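```bash
python3 -m handwheel '[[[0,0,-4],[0,0,0]],[[0,0,-4],[0,0,0]],[[0,0,0],[0,0,0]]]' | grep -E 'pos|force'
python3 -m handwheel '[[[0,0,-2],[0,0,0]],[[0,0,-2],[0,0,0]],[[0,0,0],[0,0,0]]]' | grep -E 'pos|force'
python3 -m handwheel '[[[0,0,-2],[0,0,0]],[[0,0,-2],[0,0,0]],[[0,0,0],[0,0,0]]]' | grep -E 'pos|force'
python3 -m handwheel '[[[0,0,-2],[0,0,0]],[[0,0,0],[0,0,0]]]' | grep -E 'pos|force'
python3 - <<'E'
from h import *
s=capture("side")
for z in(100,120,140,160):
  print(z,px(s,[554,-124,z]).round(1),px(s,[629,-124,z]).round(1),"was at TCP83: (355,221) (386,213)")
E
```

```text
tool_pos: [591.6, -28.5, 75.1]
contact_force: [0.4, 0.1, 0.4]
tool_pos: [591.8, -28.6, 71.5]
contact_force: [-0.5, -0.5, -0.2]
tool_pos: [591.8, -28.5, 67.4]
contact_force: [0.7, 0.6, -0.9]
tool_pos: [591.8, -28.5, 65.5]
contact_force: [0.6, 0.3, 0.8]
100 [354.4 240.1] [383.8 234.6] was at TCP83: (355,221) (386,213)
120 [354.9 234.3] [384.6 228.8] was at TCP83: (355,221) (386,213)
140 [355.4 228.4] [385.5 222.9] was at TCP83: (355,221) (386,213)
160 [356.  222.3] [386.4 216.9] was at TCP83: (355,221) (386,213)
```

```bash
python3 -m handwheel '[[[0,0,-2],[0,0,0]],[[0,0,0],[0,0,0]]]' | grep -E 'pos|force'
python3 -m handwheel '[[[0,0,-2],[0,0,0]],[[0,0,0],[0,0,0]]]' | grep -E 'pos|force'
python3 -m handwheel '[[[0,0,-1.5],[0,0,0]],[[0,0,0],[0,0,0]]]' | grep -E 'pos|force'
python3 -m handwheel '[[[0,0,-1.5],[0,0,0]],[[0,0,0],[0,0,0]]]' | grep -E 'pos|force'
```

```text
tool_pos: [592.1, -28.6, 64.5]
contact_force: [-0.2, 0.8, 5.7]
tool_pos: [592.2, -28.6, 64.4]
contact_force: [-6.2, 0.9, 19.9]
tool_pos: [592.2, -28.6, 64.3]
contact_force: [-11.4, 0.6, 27.9]
tool_pos: [592.3, -28.6, 64.2]
contact_force: [-14.7, 1.7, 39.0]
```

Contact is at TCP reading 64.5, on the tester's back (z=68), so tip z ≈ reading + 3.5. I'll back off 2–3 mm and slide the latch +y.

```bash
python3 -m handwheel '[[[0,0,8.5],[0,0,0]],[[0,0,0],[0,0,0]]]' | grep -E 'pos|force'
python3 -m handwheel '[[[0,3,0],[0,0,0]],[[0,3,0],[0,0,0]],[[0,2,0],[0,0,0]],[[0,0,0],[0,0,0]]]' | grep -E 'pos|force'
python3 -m handwheel '[[[0,2,0],[0,0,0]],[[0,2,0],[0,0,0]],[[0,2,0],[0,0,0]],[[0,0,0],[0,0,0]]]' | grep -E 'pos|force'
python3 - <<'E'
from h import *
c=find("side",["cover_edge","latch_tab"]);c=find("wrist",["latch_tab","cover_edge","block1"]);save(c,"w13")
E
```

```text
tool_pos: [592.4, -28.6, 67.8]
contact_force: [-0.3, -0.2, -0.1]
tool_pos: [591.8, -20.3, 66.8]
contact_force: [0.6, 0.6, -0.1]
tool_pos: [591.9, -14.6, 67.1]
contact_force: [0.9, -1.8, -0.7]
side cover_edge 0.59 [648. -97.  95.] [387. 227.]
side cover_edge 0.55 [635. 319.   9.] [334. 154.]
wrist latch_tab 0.81 [601. -20.  86.] [326. 294.]
wrist cover_edge 0.73 [558. -29.  64.] [345. 369.]
wrist cover_edge 0.69 [652. -16. 110.] [316. 153.]
wrist block1 0.71 [622.  57.  88.] [101. 239.]
wrist block1 0.62 [625.  -1.  81.] [271. 225.]
```

View pics/w13.png

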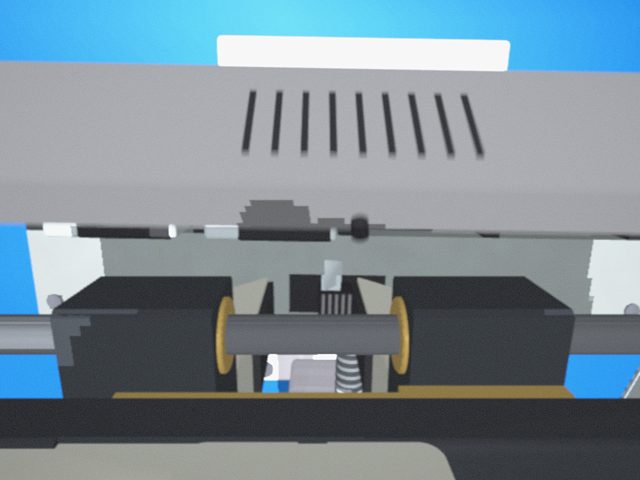

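The cover is lifting: its front edge is at row ~230 and the block tops show at (110,231) and (275,233). I'll hold, then retreat.

```bash
python3 -m handwheel '[[[0,1,0],[0,0,0]],[[0,1,0],[0,0,0]],[[0,0,0],[0,0,0]],[[0,0,0],[0,0,0]],[[0,0,0],[0,0,0]],[[0,0,0],[0,0,0]]]' | grep -E 'pos|force'
python3 -m handwheel '[[[0,-8,0],[0,0,0]],[[-10,0,30],[0,0,0]],[[-15,0,40],[0,0,0]],[[-15,0,40],[0,0,0]],[[-15,0,40],[0,0,0]],[[0,0,0],[0,0,0]],[[0,0,0],[0,0,0]]]' 0.3
python3 - <<'E'
from h import *
c=find("wrist",["cover_edge","block1","latch_tab"],4);save(c,"w14");c=find("top",["cover_edge","cover_hinge","tray","block1"],3);
E
```

```text
tool_pos: [591.9, -12.6, 67.1]
contact_force: [1.1, -2.3, -2.4]
time: 31.92
tool_pos: [536.5, -20.5, 216.7]
tcp_rot: [-3.141, 0.001, -0.0]
contact_force: [-0.4, 0.8, 1.0]
grip_width: 64.5
wrist cover_edge 0.89 [668. -36. 122.] [339.   5.]
wrist block1 0.96 [627.   3.  84.] [276.  91.]
wrist block1 0.78 [634.  53.  86.] [197.  80.]
wrist latch_tab 0.75 [598. -21.  84.] [313. 137.]
top cover_edge 0.52 [ 669. -114.  119.] [324. 168.]
top cover_hinge 0.68 [ 671. -111.  121.] [323. 168.]
top tray 0.81 [ 457. -506.    2.] [463. 250.]
top tray 0.76 [ 473. -259.    6.] [376. 246.]
top tray 0.71 [ 232. -443.    0.] [444. 331.]
top block1 0.17 [501. -52.  67.] [302. 235.]
```

View pics/w14.png

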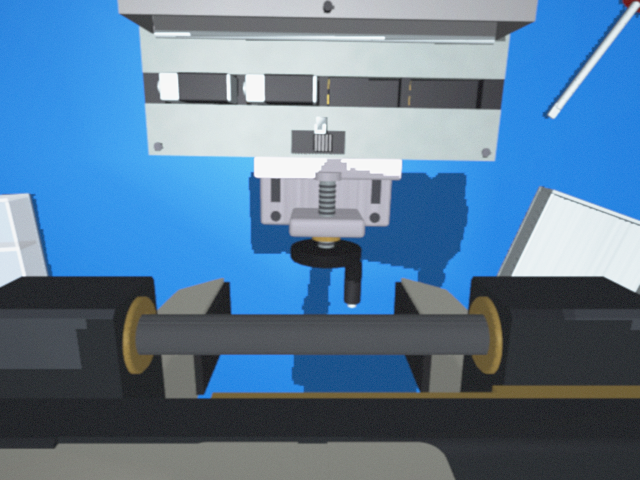

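I've now viewed 16 pictures, so I'll work by numbers from here. This one shows the cover standing open and blocks only in the +28 and +84 bays, at (281,88) and (196,88); the right-hand bays are empty. The tray has also been knocked, and is now near (473,-259).

```bash
cat >> h.py <<'E'
def tray():
    c=capture("top");h=cv2.cvtColor(c["img"],cv2.COLOR_RGB2HSV)
    m=((h[...,1]<70)&(h[...,2]>120)).astype(np.uint8)
    m[:215]=0;m[290:]=0;m[:,:330]=0;m[:,425:]=0
    cs=cv2.findContours(cv2.morphologyEx(m,cv2.MORPH_CLOSE,np.ones((5,5))),0,2)[0]
    k=max(cs,key=cv2.contourArea)
    w3=np.array([ray(c,*p[0],24)[:2] for p in k],np.float32)
    print("tray",cv2.minAreaRect(w3))
E
python3 - <<'E'
from h import *
c=capture("wrist")
for n,u,v in(("b3",281,88),("b3L",245,88),("b3R",318,88),("b4",196,88),("b4L",160,88),("b4R",232,88),("b3top",281,74),("b3bot",281,103)):print(n,ray(c,u,v,83.5).round(1))
for n,u,v in(("FL",149,153),("FR",496,161),("BL",142,28),("BR",508,38)):print(n,ray(c,u,v,68).round(1))
tray();print(get_obs()["joint_positions"])
E
```

```text
b3 [629.1  -0.8  83.5]
b3L [629.1  22.7  83.5]
b3R [629.  -24.8  83.5]
b4 [629.2  54.6  83.5]
b4L [629.2  78.   83.5]
b4R [629.1  31.1  83.5]
b3top [637.6  -0.9  83.5]
b3bot [ 6.198e+02 -6.000e-01  8.350e+01]
FL [587.  95.  68.]
FR [ 580.9 -152.    68. ]
BL [668.3  91.8  68. ]
BR [ 661.7 -151.6   68. ]
tray ((470.3074035644531, -258.1767578125), (129.3172607421875, 135.02638244628906), 70.94886016845703)
[-1.80924448e-01  3.69438862e-01  1.49987871e+00 -6.34452569e-05
  1.27256729e+00  1.39005517e+00]
```

```bash
python3 -m handwheel '[[[10,2,0],[0,0,0.177]],[[10,2,0],[0,0,0.177]],[[10,2,0],[0,0,0.177]],[[10,2,0],[0,0,0.177]],[[10,2,-5],[0,0,0.177]],[[10,2,-5],[0,0,0.177]],[[10,2,-10],[0,0,0.177]],[[10,3,-10],[0,0,0.177]],[[10.5,2.7,-10],[0,0,0.177]],[[0,0,0],[0,0,0]],[[0,0,0],[0,0,0]]]' 0.72
python3 - <<'E'
from h import *
c=find("wrist",["block3","cover_edge"],4);save(c,"w15");print(np.round(c["cam_to_world"],2))
E
```

```text
time: 33.85
tool_pos: [627.2, -1.0, 177.4]
tcp_rot: [3.141, 0.0, 1.589]
contact_force: [0.8, 0.0, 0.7]
grip_width: 25.7
wrist block3 0.92 [632.  56.  86.] [323. 147.]
wrist block3 0.68 [630.   5.  83.] [318. 232.]
wrist cover_edge 0.81 [672.  39. 119.] [402. 185.]
wrist cover_edge 0.28 [518. -16.  67.] [148. 255.]
[[ 1.0000e+00 -2.0000e-02 -0.0000e+00  6.2524e+02]
 [ 2.0000e-02  9.7000e-01  2.5000e-01  6.4740e+01]
 [-0.0000e+00 -2.5000e-01  9.7000e-01  3.3974e+02]
 [ 0.0000e+00  0.0000e+00  0.0000e+00  1.0000e+00]]
```

```bash
python3 - <<'E'
from h import *
c=capture("wrist");g=cv2.cvtColor(c["img"],cv2.COLOR_RGB2GRAY)
for y in(-15,-5,5,15,45,60,72):
  xs=np.arange(604,664,2); pr=[]
  for x in xs:
    u,v=px(c,[x,y,83.5]); pr.append(int(g[int(round(v)),int(round(u))]))
  print(y,pr)
print(px(c,[628,0,83.5]))
E
```

```text
-15 [131, 137, 137, 135, 136, 133, 138, 134, 42, 43, 43, 40, 45, 44, 43, 48, 39, 123, 139, 138, 137, 136, 137, 138, 140, 138, 133, 138, 168, 168]
-5 [121, 135, 136, 135, 133, 134, 138, 136, 58, 41, 47, 47, 42, 42, 47, 43, 43, 97, 136, 135, 138, 136, 137, 136, 130, 136, 134, 139, 170, 167]
5 [136, 135, 136, 134, 136, 133, 139, 138, 44, 46, 46, 46, 43, 42, 43, 41, 42, 109, 134, 134, 133, 131, 137, 138, 136, 135, 137, 136, 168, 172]
15 [135, 136, 136, 134, 141, 135, 137, 138, 100, 178, 180, 184, 185, 188, 180, 182, 179, 138, 138, 134, 214, 218, 220, 217, 218, 218, 218, 215, 238, 173]
45 [234, 234, 234, 234, 233, 234, 236, 235, 205, 93, 111, 107, 110, 109, 111, 112, 110, 94, 234, 235, 233, 233, 234, 235, 235, 234, 234, 235, 214, 179]
60 [235, 234, 236, 237, 237, 237, 236, 236, 215, 79, 119, 124, 119, 119, 121, 121, 118, 89, 237, 237, 238, 237, 238, 237, 235, 236, 235, 235, 221, 251]
72 [235, 236, 237, 240, 238, 238, 239, 238, 229, 249, 247, 247, 247, 247, 247, 247, 247, 248, 236, 238, 237, 236, 237, 236, 235, 236, 236, 235, 214, 248]
[314.50447925 239.2255011 ]
```

```bash
python3 -m handwheel '[[[0.6,0.5,-25],[0,0,0]],[[0,0,-25],[0,0,0]],[[0,0,-25],[0,0,0]],[[0,0,-15],[0,0,0]],[[0,0,0],[0,0,0]]]' 0.74
python3 -m handwheel '[[[0,0,-3],[0,0,0]],[[0,0,-3],[0,0,0]],[[0,0,0],[0,0,0]]]' | grep -E 'pos|force'
python3 -m handwheel '[[[0,0,-3],[0,0,0]],[[0,0,-3],[0,0,0]],[[0,0,0],[0,0,0]]]' | grep -E 'pos|force'
```

```text
time: 34.67
tool_pos: [627.5, -0.4, 86.4]
tcp_rot: [-3.14, -0.0, 1.592]
contact_force: [-0.1, -0.7, 0.3]
grip_width: 23.6
tool_pos: [628.0, -0.4, 81.4]
contact_force: [-0.3, -0.0, -0.0]
tool_pos: [627.7, -0.4, 74.8]
contact_force: [-0.1, 0.6, 0.2]
```

```bash
python3 -m handwheel '[[[0,0,-3],[0,0,0]],[[0,0,-3],[0,0,0]],[[0,0,-1.5],[0,0,0]],[[0,0,0],[0,0,0]]]' | grep -E 'pos|force'
python3 -m handwheel '[[[0,0,0],[0,0,0]],[[0,0,0],[0,0,0]],[[0,0,0],[0,0,0]],[[0,0,0],[0,0,0]]]' 1
python3 -m handwheel '[[[0,0,5],[0,0,0]],[[0,0,10],[0,0,0]],[[0,0,0],[0,0,0]]]' 1
```

```text
tool_pos: [627.9, -0.4, 67.5]
contact_force: [0.5, -0.5, -0.4]
time: 36.42
tool_pos: [628.4, -0.4, 67.9]
tcp_rot: [3.14, 0.0, 1.593]
contact_force: [2.9, 1.0, 0.3]
grip_width: 17.5
time: 36.8
tool_pos: [627.8, -0.4, 83.6]
tcp_rot: [3.141, 0.0, 1.593]
contact_force: [0.6, -0.4, -0.7]
grip_width: 17.4
```

```bash
python3 -m handwheel '[[[0,0,30],[0,0,0]],[[0,0,35],[0,0,0]],[[0,0,30],[0,0,0]],[[-22,-43,0],[0,0,0]],[[-22,-43,0],[0,0,0]],[[-22,-43,0],[0,0,0]],[[-22,-43,0],[0,0,0]],[[-22,-43,0],[0,0,0]],[[-22,-43,0],[0,0,0]],[[0,0,0],[0,0,0]]]' 1
python3 - <<'E'
from h import *
tray()
E
```

```text
time: 38.05
tool_pos: [493.9, -260.8, 177.4]
tcp_rot: [-3.14, -0.0, 1.588]
contact_force: [-0.7, 0.5, -1.2]
grip_width: 17.0
tray ((457.8482666015625, -289.34893798828125), (245.14434814453125, 176.5811004638672), 73.60386657714844)
```

```bash
python3 - <<'E'
from h import *
find("wrist",["tray","block3"]);find("side",["tray"])
E
python3 -m handwheel '[[[0,2,-40],[0,0,0]],[[0,0,-40],[0,0,0]],[[0,0,-30],[0,0,0]],[[0,0,-20],[0,0,0]],[[0,0,-15],[0,0,0]],[[0,0,0],[0,0,0]]]' 1
python3 -m handwheel '[[[0,0,-6],[0,0,0]],[[0,0,-6],[0,0,0]],[[0,0,0],[0,0,0]]]' 1
```

```text
wrist tray 0.72 [ 269. -405.    2.] [ 54. 374.]
wrist tray 0.67 [ 462. -250.    5.] [273. 204.]
wrist block3 0.9 [ 497. -247.  195.] [320. 284.]
side tray 0.85 [ 230. -440.    3.] [247. 409.]
side tray 0.64 [ 458. -501.   -1.] [362. 411.]
time: 39.1
tool_pos: [495.8, -255.6, 31.8]
tcp_rot: [-3.14, -0.001, 1.594]
contact_force: [0.0, 0.1, -0.4]
grip_width: 17.2
time: 39.48
tool_pos: [495.8, -256.3, 20.5]
tcp_rot: [-3.141, -0.0, 1.593]
contact_force: [0.1, 0.4, -0.8]
grip_width: 17.3
```

```bash
python3 -m handwheel '[[[0,0,-3],[0,0,0]],[[0,0,-2],[0,0,0]],[[0,0,0],[0,0,0]]]' 1 | grep -E "pos|force"
python3 -m handwheel '[[[0,0,0],[0,0,0]],[[0,0,0],[0,0,0]],[[0,0,0],[0,0,0]],[[0,0,15],[0,0,0]],[[0,0,40],[0,0,0]],[[0,0,40],[0,0,0]],[[0,0,40],[0,0,0]],[[0,0,25],[0,0,0]],[[22,50,0],[0,0,0]],[[22,50,0],[0,0,0]],[[22,50,0],[0,0,0]],[[22,50,0],[0,0,0]]]' 0.72
python3 -m handwheel '[[[22,50,0],[0,0,0]],[[22.5,56,0],[0,0,0]],[[0,0,0],[0,0,0]],[[0,0,0],[0,0,0]]]' 0.74
python3 - <<'E'
from h import *
tray();find("top",["tray","block3"],4)
c=capture("wrist");g=cv2.cvtColor(c["img"],cv2.COLOR_RGB2GRAY)
for y in(35,40,45,60,70,75):
  print(y,[int(g[tuple(np.round(px(c,[x,y,83.5])[::-1]).astype(int))]) for x in range(604,664,2)])
print([int(g[tuple(np.round(px(c,[628.5,y,83.5])[::-1]).astype(int))]) for y in range(20,92,2)])
E
```

```text
tool_pos: [495.9, -256.3, 15.5]
contact_force: [-0.9, -0.8, -0.2]
time: 41.35
tool_pos: [584.6, -54.8, 177.0]
tcp_rot: [3.14, 0.0, 1.593]
contact_force: [0.5, -1.4, -0.3]
grip_width: 25.8
time: 41.85
tool_pos: [628.2, 49.5, 176.2]
tcp_rot: [3.141, 0.001, 1.594]
contact_force: [0.5, -0.6, 0.0]
grip_width: 24.1
tray ((470.2742614746094, -258.165283203125), (129.3172607421875, 134.95626831054688), 70.94886016845703)
top tray 0.82 [ 231. -446.   -1.] [445. 332.]
top tray 0.72 [ 467. -259.    5.] [376. 248.]
top tray 0.59 [ 457. -503.    5.] [462. 250.]
top tray 0.26 [506. -49.  69.] [301. 233.]
top block3 0.7 [ 496. -259.   29.] [377. 237.]
35 [146, 147, 149, 144, 145, 146, 141, 145, 66, 76, 77, 72, 65, 66, 56, 52, 47, 103, 144, 147, 147, 145, 143, 143, 143, 145, 147, 147, 174, 188]
40 [146, 142, 143, 144, 149, 145, 143, 145, 65, 46, 51, 44, 54, 51, 48, 49, 48, 92, 145, 147, 144, 145, 143, 145, 145, 147, 144, 144, 179, 184]
45 [144, 143, 146, 143, 145, 147, 145, 147, 85, 44, 44, 50, 52, 46, 47, 47, 47, 71, 145, 143, 146, 144, 146, 145, 146, 148, 144, 146, 173, 187]
60 [143, 147, 144, 145, 143, 148, 142, 147, 111, 49, 51, 42, 47, 49, 46, 48, 54, 69, 146, 145, 144, 149, 147, 145, 146, 145, 148, 145, 167, 186]
70 [236, 237, 230, 231, 233, 232, 232, 233, 197, 248, 247, 247, 247, 247, 247, 247, 247, 246, 238, 238, 238, 238, 238, 237, 238, 236, 236, 235, 228, 186]
75 [237, 237, 238, 239, 240, 239, 238, 238, 222, 248, 247, 247, 247, 247, 247, 247, 247, 230, 239, 239, 238, 237, 237, 237, 236, 236, 237, 237, 221, 188]
[46, 46, 46, 43, 47, 45, 55, 181, 47, 44, 48, 43, 45, 53, 48, 51, 51, 57, 47, 48, 50, 47, 46, 88, 199, 247, 247, 247, 247, 248, 248, 211, 114, 115, 119, 118]
```

Block 3 is standing in the tray, with its top at z≈29. Next is block 4, centred at (628.8, 54.8).

```bash
python3 -m handwheel '[[[0.4,5,-25],[0,0,0]],[[0,0,-25],[0,0,0]],[[0,0,-25],[0,0,0]],[[0,0,-15],[0,0,0]],[[0,0,0],[0,0,0]]]' 0.74| grep -E 'pos|force'
python3 -m handwheel '[[[0,0,-3],[0,0,0]],[[0,0,-3],[0,0,0]],[[0,0,-3],[0,0,0]],[[0,0,0],[0,0,0]]]' | grep -E 'pos|force'
python3 -m handwheel '[[[0,0,-3],[0,0,0]],[[0,0,-3],[0,0,0]],[[0,0,-3],[0,0,0]],[[0,0,-1],[0,0,0]],[[0,0,0],[0,0,0]]]' | grep -E 'pos|force'
python3 -m handwheel '[[[0,0,0],[0,0,0]],[[0,0,0],[0,0,0]],[[0,0,0],[0,0,0]],[[0,0,0],[0,0,0]]]' 1
python3 -m handwheel '[[[0,0,5],[0,0,0]],[[0,0,10],[0,0,0]],[[0,0,0],[0,0,0]]]' 1
```

```text
tool_pos: [628.3, 54.1, 84.8]
contact_force: [0.4, -0.1, 0.0]
tool_pos: [628.8, 54.7, 76.5]
contact_force: [-0.2, 0.1, -0.1]
tool_pos: [628.8, 54.6, 66.5]
contact_force: [0.0, 0.1, 0.7]
time: 44.35
tool_pos: [629.4, 54.7, 66.9]
tcp_rot: [3.14, -0.0, 1.593]
contact_force: [2.5, 1.3, -1.1]
grip_width: 17.0
time: 44.72
tool_pos: [628.7, 54.6, 82.6]
tcp_rot: [3.142, 0.0, 1.593]
contact_force: [0.4, -0.5, -0.4]
grip_width: 17.3
```

```bash
python3 -m handwheel '[[[0,0,30],[0,0,0]],[[0,0,35],[0,0,0]],[[0,0,30],[0,0,0]],[[-23,-39,0],[0,0,0]],[[-23,-39,0],[0,0,0]],[[-23,-39,0],[0,0,0]],[[-23,-39,0],[0,0,0]],[[-23,-39,0],[0,0,0]],[[-23,-39,0],[0,0,0]],[[-23,-39,0],[0,0,0]],[[-23,-39,0],[0,0,0]],[[0,0,0],[0,0,0]]]' 1
python3 -m handwheel '[[[0,-2,-40],[0,0,0]],[[0,0,-40],[0,0,0]],[[0,0,-30],[0,0,0]],[[0,0,-20],[0,0,0]],[[0,0,-15],[0,0,0]],[[0,0,0],[0,0,0]]]' 1
python3 -m handwheel '[[[0,0,-6],[0,0,0]],[[0,0,-6],[0,0,0]],[[0,0,-3],[0,0,0]],[[0,0,0],[0,0,0]]]' 1
```

```text
time: 46.22
tool_pos: [443.0, -259.3, 176.5]
tcp_rot: [-3.14, -0.0, 1.589]
contact_force: [0.7, 0.9, -0.5]
grip_width: 16.9
time: 46.98
tool_pos: [444.5, -258.4, 30.8]
tcp_rot: [-3.14, -0.002, 1.593]
contact_force: [0.2, 0.6, -0.4]
grip_width: 17.4
time: 47.48
tool_pos: [444.8, -259.4, 16.5]
tcp_rot: [-3.142, -0.0, 1.593]
contact_force: [0.9, -0.2, 0.0]
grip_width: 17.2
```

```bash
python3 -m handwheel '[[[0,0,0],[0,0,0]],[[0,0,0],[0,0,0]],[[0,0,0],[0,0,0]],[[0,0,15],[0,0,0]],[[0,0,40],[0,0,0]],[[0,0,40],[0,0,0]],[[0,0,40],[0,0,0]],[[0,0,35],[0,0,0]],[[0,0,0],[0,0,-0.177]],[[0,20,0],[0,0,-0.177]],[[20,30,0],[0,0,-0.177]],[[30,30,0],[0,0,-0.177]]]' 0.72
python3 -m handwheel '[[[40,30,0],[0,0,-0.177]],[[40,30,0],[0,0,-0.177]],[[40,30,0],[0,0,-0.177]],[[40,27,0],[0,0,-0.177]],[[30,20,0],[0,0,-0.177]],[[20,0,0],[0,0,0]],[[0,0,0],[0,0,0]]]' 1
python3 - <<'E'
from h import *
tray();find("top",["tray","block3"],3);find("wrist",["cover_edge","latch_tab","block3"],3);st()
E
```

```text
time: 48.98
tool_pos: [495.0, -178.8, 188.1]
tcp_rot: [3.14, -0.0, 0.878]
contact_force: [0.7, -0.3, 0.3]
grip_width: 25.7
time: 49.85
tool_pos: [705.4, -41.9, 186.8]
tcp_rot: [3.141, -0.0, 0.001]
contact_force: [0.7, 0.5, -0.1]
grip_width: 0.6
tray ((470.3074035644531, -258.1767578125), (129.3172607421875, 135.02638244628906), 70.94886016845703)
top tray 0.72 [ 230. -442.   -3.] [444. 332.]
top tray 0.58 [ 458. -506.    0.] [463. 250.]
top tray 0.25 [ 492. -259.   29.] [377. 239.]
top block3 0.57 [ 441. -254.   31.] [376. 257.]
wrist cover_edge 0.86 [679.  22.  93.] [208. 280.]
{'time': 50.25, 'tool_pos': [704.555, -42.68, 187.143], 'tcp_rot': [3.141, -0.0, -0.001], 'contact_force': [-0.609, 0.234, 0.461], 'grip_width': 0.649}
```

Both blocks are in the tray, at about (441,-254) and (494,-259). Next I'll push the cover shut from behind.

```bash
python3 -m handwheel '[[[0,0,-30],[0,0,0]],[[0,0,-30],[0,0,0]],[[0,0,-25],[0,0,0]],[[0,0,0],[0,0,0]]]' 1| grep -E 'pos|force'
python3 -m handwheel '[[[-6,0,0],[0,0,0]],[[-6,0,2],[0,0,0]],[[-6,0,3],[0,0,0]],[[-6,0,3],[0,0,0]],[[-6,0,3],[0,0,0]],[[0,0,0],[0,0,0]]]' | grep -E 'pos|force'
python3 -m handwheel '[[[-7,0,0],[0,0,0]],[[-7,0,-1],[0,0,0]],[[-6.5,0,-2],[0,0,0]],[[-6.8,0,-3],[0,0,0]],[[0,0,0],[0,0,0]]]' | grep -E 'pos|force'
python3 - <<'E'
from h import *
find("side",["cover_edge"]);find("wrist",["cover_edge"])
E
```

```text
tool_pos: [703.4, -42.3, 99.5]
contact_force: [-0.4, 0.5, -0.1]
tool_pos: [674.7, -42.4, 113.4]
contact_force: [1.3, -0.0, 1.0]
tool_pos: [646.7, -42.4, 106.2]
contact_force: [0.0, -1.3, 0.9]
side cover_edge 0.82 [635. -74. 104.] [379. 219.]
side cover_edge 0.23 [503. -51.  64.] [325. 233.]
wrist cover_edge 0.88 [657. -16.  95.] [248. 266.]
```

```bash
python3 -m handwheel '[[[-4,0,-3],[0,0,0]],[[-4,0,-3.5],[0,0,0]],[[-3,0,-3.5],[0,0,0]],[[-3,0,-4],[0,0,0]],[[-3,0,-4],[0,0,0]],[[0,0,0],[0,0,0]]]' | grep -E 'pos|force'
python3 -m handwheel '[[[-2,0,-2],[0,0,0]],[[0,0,-1.5],[0,0,0]],[[0,0,0],[0,0,0]]]' | grep -E 'pos|force'
python3 -m handwheel '[[[0,0,-1.5],[0,0,0]],[[0,0,0],[0,0,0]]]' | grep -E 'pos|force'
```

```text
tool_pos: [630.3, -42.3, 88.3]
contact_force: [0.2, 1.3, 3.4]
tool_pos: [628.6, -42.4, 84.8]
contact_force: [0.9, 0.9, 1.7]
tool_pos: [628.4, -42.4, 84.3]
contact_force: [-2.6, 1.8, 8.3]
```

```bash
python3 -m handwheel '[[[0,0,-1],[0,0,0]],[[0,0,0],[0,0,0]]]' | grep -E 'pos|force'
python3 -m handwheel '[[[0,0,-1],[0,0,0]],[[0,0,0],[0,0,0]],[[0,0,0],[0,0,0]]]' | grep -E 'pos|force'
python3 -m handwheel '[[[0,0,5],[0,0,0]],[[0,0,5],[0,0,0]],[[0,0,5],[0,0,0]],[[0,0,40],[0,0,0]],[[-25,0,40],[0,0,0]],[[-30,12,20],[0,0,0]],[[-30,0,0],[0,0,0]],[[0,0,0],[0,0,0]]]' 1
python3 - <<'E'
from h import *
c=find("wrist",["cover_edge","latch_tab","cover_hinge"]);find("side",["cover_edge","latch_tab"]);find("top",["cover_edge","latch_tab"])
g=cv2.cvtColor(c["img"],cv2.COLOR_RGB2GRAY)
for y in(-100,40):print(y,[int(g[tuple(np.round(px(c,[x,y,88])[::-1]).astype(int))]) for x in range(590,682,3)])
print([int(g[tuple(np.round(px(c,[596,y,82.5])[::-1]).astype(int))]) for y in range(-56,4,2)])
E
```

```text
tool_pos: [628.4, -42.4, 84.1]
contact_force: [-4.1, 1.8, 13.3]
tool_pos: [628.4, -42.4, 83.9]
contact_force: [-6.6, 0.6, 17.4]
time: 55.32
tool_pos: [542.3, -30.2, 197.2]
tcp_rot: [3.141, 0.0, -0.0]
contact_force: [-0.7, 0.3, 0.2]
grip_width: 0.3
wrist cover_edge 0.72 [634. -30.  88.] [310.  85.]
wrist latch_tab 0.66 [595. -25.  82.] [303. 151.]
wrist cover_hinge 0.89 [641. -29.  90.] [309.  73.]
side cover_edge 0.89 [632. -45.  91.] [374. 215.]
side latch_tab 0.68 [ 648. -409.   42.] [433. 343.]
side latch_tab 0.41 [593. -30.  81.] [357. 217.]
top cover_edge 0.65 [ 641. -129.   89.] [330. 182.]
-100 [194, 196, 195, 198, 197, 196, 197, 168, 185, 183, 185, 183, 183, 184, 184, 185, 185, 183, 183, 182, 179, 181, 178, 178, 186, 191, 151, 128, 124, 123, 119]
40 [214, 213, 215, 216, 215, 215, 213, 216, 153, 205, 206, 206, 204, 203, 203, 203, 199, 202, 198, 203, 197, 196, 197, 196, 195, 204, 203, 146, 142, 138, 138]
[210, 211, 210, 211, 212, 211, 196, 98, 94, 99, 100, 105, 96, 148, 178, 159, 128, 84, 104, 100, 101, 105, 105, 106, 121, 218, 216, 217, 218, 218]
```

```bash
python3 - <<'E'
from h import *
c=capture("wrist");g=cv2.cvtColor(c["img"],cv2.COLOR_RGB2GRAY)
o=cv2.imread("pics/w11.png",0); t=o[142:170,297:321]
def m(im):
    slot=o[140:172,268:342]
    r1=cv2.matchTemplate(im[60:260,200:420],t,cv2.TM_CCOEFF_NORMED);r2=cv2.matchTemplate(im[60:260,200:420],o[155:175,100:140] if 0 else slot,5)
    print(cv2.minMaxLoc(r1)[1::2],cv2.minMaxLoc(r2)[1::2])
m(o);m(g)
u,v=px(c,[597,-28,82.5]).astype(int)
for r in range(v-8,v+10,4):print(r,g[r,u-45:u+45:2].tolist())
for r in(146,150,154,158):print("old",r,o[r,268:342:2].tolist())
E
```

```text
(0.999999463558197, (97, 82)) (0.9999996423721313, (68, 80))
(0.9107566475868225, (95, 78)) (0.9101302623748779, (66, 76))
142 [220, 217, 218, 217, 218, 218, 190, 118, 119, 116, 126, 126, 128, 126, 124, 126, 124, 127, 161, 247, 242, 243, 243, 248, 245, 71, 127, 146, 145, 145, 146, 150, 146, 145, 142, 176, 214, 214, 213, 211, 210, 209, 208, 210, 209]
146 [218, 216, 217, 217, 218, 218, 194, 114, 101, 102, 100, 103, 105, 103, 104, 104, 103, 100, 88, 154, 138, 155, 140, 157, 111, 95, 68, 100, 66, 97, 100, 100, 97, 97, 96, 168, 215, 212, 211, 209, 211, 208, 209, 206, 212]
150 [216, 218, 218, 216, 216, 217, 195, 109, 108, 105, 102, 102, 101, 104, 101, 103, 102, 100, 92, 189, 128, 178, 128, 170, 123, 162, 105, 158, 50, 93, 99, 102, 100, 94, 96, 165, 214, 210, 209, 209, 208, 210, 209, 212, 211]
154 [217, 219, 219, 216, 217, 219, 196, 110, 101, 103, 103, 100, 105, 101, 103, 100, 98, 101, 94, 185, 125, 177, 123, 171, 123, 155, 124, 163, 53, 99, 99, 98, 101, 100, 99, 172, 213, 209, 209, 209, 206, 211, 211, 213, 211]
158 [216, 216, 216, 216, 216, 218, 192, 107, 101, 100, 102, 103, 101, 102, 100,
[... 205 characters left out ...]
 112, 110, 109, 113, 108, 218, 248, 248, 248, 248, 248, 252, 73, 109, 112, 114, 112, 112, 115, 114, 114, 116, 120, 194, 228, 225]
old 150 [230, 229, 230, 205, 114, 111, 113, 115, 113, 114, 112, 116, 113, 115, 113, 105, 117, 165, 116, 162, 113, 164, 99, 151, 79, 150, 72, 93, 109, 106, 107, 108, 108, 108, 202, 227, 225]
old 154 [229, 229, 229, 207, 116, 111, 113, 113, 111, 110, 115, 110, 112, 113, 112, 95, 130, 191, 147, 193, 138, 197, 122, 180, 97, 190, 80, 91, 108, 106, 103, 107, 104, 113, 203, 227, 225]
old 158 [230, 230, 231, 204, 114, 111, 112, 112, 112, 112, 112, 112, 112, 109, 110, 94, 119, 187, 151, 186, 140, 190, 119, 179, 103, 184, 69, 90, 102, 106, 108, 108, 105, 118, 212, 224, 225]
```

The tab's position relative to its slot matches the locked picture and the cover stays down, so it's latched. I'll regrip the crank where I left it.

```bash
python3 -m handwheel '[[[-31,-7,0],[0,0,0]],[[-31,-7,0],[0,0,0]],[[0,0,-45],[0,0,0]],[[0,0,-45],[0,0,0]],[[0,0,-40],[0,0,0]],[[0,0,-25],[0,0,0]],[[0,0,0],[0,0,0]]]' 0
python3 -m handwheel '[[[0,0,-8],[0,0,0]],[[0,0,-8],[0,0,0]],[[0,0,-5],[0,0,0]],[[0,0,0],[0,0,0]]]' 0
python3 -m handwheel '[[[0,0,0],[0,0,0]],[[0,0,0],[0,0,0]],[[0,0,0],[0,0,0]],[[0,0,0],[0,0,0]],[[0,0,0],[0,0,0]],[[0,0,0],[0,0,0]],[[0,0,0],[0,0,0]],[[0,0,0],[0,0,0]],[[0,0,0],[0,0,0]],[[0,0,0],[0,0,0]],[[0,0,0],[0,0,0]]]' 1
python3 -c "
import numpy as np
p=np.radians(140-30*np.arange(13));y=-22*np.sin(p);z=22*np.cos(p)
print(np.round(np.diff(y),1).tolist(),np.round(np.diff(z),1).tolist())"
```

```text
time: 56.75
tool_pos: [480.4, -44.1, 40.2]
tcp_rot: [-3.141, 0.004, -0.0]
contact_force: [0.4, -0.4, 0.2]
grip_width: 66.3
time: 57.25
tool_pos: [481.5, -44.4, 20.5]
tcp_rot: [-3.142, 0.0, -0.0]
contact_force: [0.0, 0.0, -0.1]
grip_width: 91.8
time: 58.62
tool_pos: [481.2, -47.2, 21.4]
tcp_rot: [3.138, 0.0, -0.0]
contact_force: [-7.6, -15.8, 9.8]
grip_width: 13.3
[-6.5, -1.0, 4.8, 9.3, 11.3, 10.3, 6.5, 1.0, -4.8, -9.3, -11.3, -10.3] [9.3, 11.3, 10.3, 6.5, 1.0, -4.8, -9.3, -11.3, -10.3, -6.5, -1.0, 4.8]
```

```bash
python3 -m handwheel '[[[-0.7,-8.0,9.8],[0,0,0]],[[-0.7,-1.0,11.3],[0,0,0]],[[-0.6,4.8,10.3],[0,0,0]],[[0,0,0],[0,0,0]]]' 1
python3 -m handwheel '[[[-0.7,9.3,6.5],[0,0,0]],[[-0.7,11.3,1.0],[0,0,0]],[[-0.6,10.3,-4.8],[0,0,0]],[[-0.7,6.5,-9.3],[0,0,0]],[[-0.7,1.0,-11.3],[0,0,0]],[[-0.6,-4.8,-10.3],[0,0,0]]]'
python3 -m handwheel '[[[-0.7,-9.3,-6.5],[0,0,0]],[[-0.7,-11.3,-1.0],[0,0,0]],[[-0.6,-10.3,4.8],[0,0,0]],[[0,0,0],[0,0,0]]]'
```

```text
time: 59.12
tool_pos: [480.6, -44.1, 50.3]
tcp_rot: [-3.135, -0.001, -0.002]
contact_force: [15.3, 22.5, -23.9]
grip_width: 12.9
time: 59.88
tool_pos: [477.2, -11.7, 23.8]
tcp_rot: [-3.137, -0.004, -0.002]
contact_force: [8.8, 19.0, -6.5]
grip_width: 13.1
time: 60.38
tool_pos: [473.9, -46.6, 20.7]
tcp_rot: [3.141, -0.0, -0.001]
contact_force: [4.3, -6.1, -8.9]
grip_width: 12.7
```

```bash
python3 -m handwheel '[[[-0.7,-6.5,9.3],[0,0,0]],[[-0.7,-1.0,11.3],[0,0,0]],[[-0.6,4.8,10.3],[0,0,0]],[[-0.7,9.3,6.5],[0,0,0]],[[-0.7,11.3,1.0],[0,0,0]],[[-0.6,10.3,-4.8],[0,0,0]]]' 1
python3 -m handwheel '[[[-0.7,6.5,-9.3],[0,0,0]],[[-0.7,1.0,-11.3],[0,0,0]],[[-0.6,-4.8,-10.3],[0,0,0]],[[-0.7,-9.3,-6.5],[0,0,0]],[[-0.7,-11.3,-1.0],[0,0,0]],[[-0.6,-10.3,4.8],[0,0,0]],[[0,0,0],[0,0,0]]]'
python3 -m handwheel '[[[-0.7,-6.5,9.3],[0,0,0]],[[-0.7,-1.0,11.3],[0,0,0]],[[-0.6,4.8,10.3],[0,0,0]],[[-0.7,9.3,6.5],[0,0,0]],[[-0.7,11.3,1.0],[0,0,0]],[[-0.6,10.3,-4.8],[0,0,0]]]' 1
python3 -m handwheel '[[[-0.7,6.5,-9.3],[0,0,0]],[[-0.7,1.0,-11.3],[0,0,0]],[[-0.6,-4.8,-10.3],[0,0,0]],[[-0.7,-9.3,-6.5],[0,0,0]],[[-0.7,-11.3,-1.0],[0,0,0]],[[-0.6,-10.3,4.8],[0,0,0]],[[0,0,0],[0,0,0]]]'
```

```text
time: 61.12
tool_pos: [470.5, -18.0, 54.2]
tcp_rot: [3.14, -0.002, 0.0]
contact_force: [5.8, -11.3, -10.8]
grip_width: 12.9
time: 62.0
tool_pos: [465.7, -46.3, 20.8]
tcp_rot: [3.141, -0.0, -0.001]
contact_force: [3.1, -5.3, -7.1]
grip_width: 12.9
time: 62.75
tool_pos: [462.5, -17.8, 54.4]
tcp_rot: [3.14, -0.002, 0.001]
contact_force: [7.1, -9.8, -9.2]
grip_width: 13.4
time: 63.62
tool_pos: [457.5, -46.1, 20.9]
tcp_rot: [3.141, -0.0, -0.001]
contact_force: [3.7, -3.3, -3.2]
grip_width: 13.0
```

```bash
python3 -m handwheel '[[[-0.7,-6.5,9.3],[0,0,0]],[[-0.7,-1.0,11.3],[0,0,0]],[[-0.6,4.8,10.3],[0,0,0]],[[0,0,0],[0,0,0]]]' 1
python3 -m handwheel '[[[-0.3,4.2,3.9],[0,0,0]],[[0,0,0],[0,0,0]]]' | grep -E 'pos|force'
python3 -m handwheel '[[[-0.3,5.1,2.7],[0,0,0]],[[0,0,0],[0,0,0]]]' | grep -E 'pos|force'
python3 -m handwheel '[[[0,4,1],[0,0,0]],[[0,0,0],[0,0,0]]]' | grep -E 'pos|force'
```

```text
time: 64.12
tool_pos: [455.5, -45.7, 51.7]
tcp_rot: [-3.138, -0.0, -0.001]
contact_force: [8.5, 12.5, -8.3]
grip_width: 13.0
tool_pos: [455.3, -41.8, 54.9]
contact_force: [10.0, 11.5, -13.3]
tool_pos: [455.1, -37.1, 57.2]
contact_force: [11.3, 9.4, -19.2]
tool_pos: [454.9, -33.8, 58.0]
contact_force: [10.9, 4.7, -19.7]
```

```bash
python3 -m handwheel '[[[0,0,-1],[0,0,0]],[[0,0,0],[0,0,0]],[[0,0,0],[0,0,0]],[[0,0,0],[0,0,0]],[[0,0,0],[0,0,0]],[[0,0,0],[0,0,0]],[[0,0,40],[0,0,0]],[[0,0,50],[0,0,0]],[[0,0,50],[0,0,0]],[[20,7,50],[0,0,0]],[[17,0,45],[0,0,0]],[[0,0,0],[0,0,0]]]' 0.3
python3 - <<'E'
from h import *
c=find("wrist",["crank_mid","wheel_hub","jaw_face","stop_face","tester","latch_tab"]);g=cv2.cvtColor(c["img"],cv2.COLOR_RGB2GRAY);save(c,"w20");st()
def prof(y,z,xs):return [int(g[tuple(np.clip(np.round(px(c,[x,y,z])[::-1]).astype(int),0,[479,639]))]) for x in xs]
print("jaw y=10",prof(10,56,range(530,590,2)));print("jaw y=-75",prof(-75,56,range(530,590,2)))
o=cv2.imread("pics/w2.png",0);g2=g;g=o
# same profile, first picture (camera pose then)
c0=dict(c);M=np.array(c["cam_to_world"]).copy();d=np.array([491.287,-26.164,292.391])-np.array(get_obs()["tool_pos"]);M[:3,3]+=d;c0["cam_to_world"]=M;cc=c;c=c0
print("old y=10",prof(10,56,range(530,590,2)));print("old y=-75",prof(-75,56,range(530,590,2)))
find("side",["crank_mid","cover_edge","tray"]);tray();find("top",["block3","tray","organiser","phone","flux_bottle"],3)
E
```

```text
time: 66.38
tool_pos: [494.2, -28.6, 296.9]
tcp_rot: [3.14, -0.007, 0.0]
contact_force: [-0.1, -0.0, -0.6]
grip_width: 63.9
wrist crank_mid 0.86 [484. -36.  80.] [320. 219.]
wrist wheel_hub 0.73 [487. -35.  82.] [318. 217.]
wrist wheel_hub 0.52 [640. -32.  90.] [316.  27.]
wrist jaw_face 0.91 [541. -32.  52.] [315. 153.]
wrist stop_face 0.95 [548. -30.  55.] [313. 146.]
wrist tester 0.74 [625. -29.  90.] [312.  48.]
wrist latch_tab 0.63 [598. -25.  85.] [306.  84.]
wrist latch_tab 0.63 [544. -31.  58.] [314. 150.]
{'time': 66.725, 'tool_pos': [491.336, -28.242, 292.596], 'tcp_rot': [-3.141, 0.002, -0.0], 'contact_force': [0.175, -0.125, 0.24], 'grip_width': 64.277}
jaw y=10 [235, 155, 139, 166, 246, 247, 241, 247, 247, 247, 247, 247, 247, 248, 164, 186, 183, 185, 187, 184, 183, 184, 185, 185, 183, 236, 133, 136, 216, 218]
jaw y=-75 [235, 248, 247, 247, 247, 242, 246, 247, 247, 247, 247, 247, 247, 226, 248, 247, 246, 243, 243, 248, 248, 248, 249, 249, 240, 141, 112, 206, 205, 206]
old y=10 [156, 236, 249, 209, 154, 169, 237, 247, 247, 247, 202, 237, 247, 247, 247, 247, 247, 247, 247, 
[... 331 characters left out ...]
7 [637. -43.  90.] [375. 214.]
side cover_edge 0.6 [614. -61.  67.] [369. 227.]
side tray 0.93 [ 459. -499.    1.] [362. 410.]
side tray 0.82 [ 474. -260.    1.] [337. 316.]
tray ((470.2742614746094, -258.165283203125), (129.3172607421875, 134.95626831054688), 70.94886016845703)
top block3 0.64 [ 442. -253.   31.] [375. 257.]
top block3 0.42 [ 497. -258.   30.] [377. 237.]
top tray 0.88 [ 470. -261.    6.] [377. 247.]
top tray 0.87 [ 234. -442.   -1.] [443. 330.]
top tray 0.8 [ 458. -505.    3.] [463. 250.]
top organiser 0.58 [481. 284.   2.] [184. 246.]
top phone 0.83 [682. 326.   7.] [169. 176.]
top phone 0.53 [680. -24.  58.] [291. 171.]
top flux_bottle 0.7 [ 647. -397.   45.] [426. 182.]
```

All checks agree: the jaw moved back about 5 mm from its start, to the open end; the crank is at the top (z≈80); the cover is down; and both blocks are in the tray. Handing in.

```bash
python3 -c "
from plant import bot
print(bot.close_job())"
```

```text
the job is handed in; nothing more can be done
None
```

I finished all five steps in order and handed the job in at about 67 s of the 210 s allowed; no verdict was reported.

- **Gripping:** I wound the handwheel until resistance at the crank reached about 20 N. The top view then showed the tester lying square against both jaws.
- **Cover and blocks:** I slid the latch and the cover sprang open. Only the +28 and +84 mm bays held blocks. Both went into the steel tray, which had been knocked aside and which I found again before placing them. The last look put them at about (442,-253) and (497,-258), tops at about 30 mm, with the tray centre at (470,-258).
- **Closing:** I pressed the cover shut. It stayed down (edge at about 90 mm), and the latch tab sat in its slot as in the locked picture.
- **Winding back:** I wound the jaw back open. The crank is at the top (detected at z of about 80 mm) and the jaw is about 5 mm further open than at the start, as expected for fully open.

**Checks that disagreed:**
- **Fingertip height:** the real fingertips were about 25 mm higher than the given tool data implied. The first two tries at the crank closed on nothing, so I set the height by touching the tester's back.
- **Jaw position:** one brightness profile suggested the jaw had moved back 10 mm rather than 5. The detector, the crank angle and the turn count all supported 5 mm, so I went with that.
- **Picture limit:** I had used all 16 picture views once the cover was open. Everything after that was checked by numbers only.

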